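Blow off the fan parts at line pressure

ROBOT

A 6-joint arm with a two-finger parallel gripper is mounted at the origin on the work surface. World frame = base frame: x ahead of the robot, y to its left, z up, the work surface at z = 0. Lengths are in mm, angles in rad, forces in N, time in s.
With the tool pointing down it reaches from about 350 to 875 mm from the base axis. Payload 4.2 kg.
Tool frame: the origin (TCP) lies on the mounting face of the last link; the fingertips stand 173 mm ahead of it and the grasp point (between the pads) lies grip_point_offset ahead of it (grip_point_offset is the distance from the TCP to the grasp point, in mm); z points along the fingers, y is the line along which they close (so a half turn about z gives the same grasp; the last joint's range is limited). The gripper opens to 85 mm and grips with 20 to 120 N. Pads are 22 mm wide; open, the fingers measure 114 mm over their backs; the gripper's body (76 mm by 85 mm) begins 54 mm behind the grasp point. The pads swing forward as they close: fully open they stand 13 mm farther back than shut.
Start: joints at [-0.903, 0.385, 0.008, 0, -1.194, -0.259], TCP at [248.456, -573.472, 404.712] pointing down, gripper open.
Joint ranges: [-3.14, 3.14], [-1.21, 2.06], [-1.07, 1.41], [-3.16, 2.05], [-2.99, -0.16], [-3.1, 3.1]. Speed limits (rad/s): [2.79, 2.79, 3.14, 3.14, 3.14, 3.14].

INTERFACE

Orientations are given as a unit quaternion [x, y, z, w].
In Python, from bench import read_state, get_image, job_done, recognise, place_of, grip_point_offset gives the robot as it stands. The module is installed in compiled form; this text tells all that it offers.
- The arm moves only by the tool carry_out, never from a script. Its arguments are lists of equal length, an entry for each row: "slide": the shift along the tool's x, y, z in m, a list of three; "roll": the turn about the tool's z in degrees; "claw": the finger opening in m, from 0 to 0.0854. A call has 1 to 8 rows; each row is the pose to reach, as a shift and turn from the pose commanded when the call began, along the tool's axes at that moment; what a row does not reach only later rows make up. A row lasts 1/8 s, in which the tool goes at most 62.5 mm and 10.7 degrees, less where a joint would pass 70% of its speed; a pose out of reach is approached as far as the arm can. A call with a gripper value outside its range is refused whole. The fingers move at their own pace and stop on an object; the grip force is fixed at half the most. Time passes only in rows, so rows that repeat a pose let the fingers close. It gives the time, the measured TCP pose, the force, the opening and the grip force at its end, in the units of the state.
- read_state(): the state, without advancing time (a new reading comes with each control period).
- get_image(name): name is "scene" or "side" or "wrist"; returns a dict with "img" (420x560x3 uint8, red, green, blue), "z_map" (420x560 float32, mm along the optical axis (not along the pixel's ray), 0 where there is no reading), "mtx" (3x3 intrinsics, pixels), "world_from_camera" (4x4, takes a point from camera to world coordinates); the wrist camera has in their place "T_tool_cam" (4x4, takes a point from camera to tool coordinates, whose origin is the TCP and whose axes are the flange's). Camera axes: x right, y up, looking along -z (the intrinsics and any distortion apply to the point x, -y, -z); pixel columns grow to the right and rows downward; lengths in mm; the calibration is good to about 2 mm. A picture is of the moment at which its call begins: read the wrist's pose just before it.
- job_done(): hands the job in; it is judged then, once.
Trained networks look in a picture, given as the dict that the camera call returned (one of the last four; its "shot" number tells which), for a name from the list of things; names that differ only in an ending like _2 or _b are one class to them, and where a whole thing is asked for, a point or a joint stands for the part that bears it (a point fixed in the world has none). Each returns a list of dicts, best first, with "conf" (0 to 1); they miss things now and then, are a little off and sometimes report something else, mostly with a low value. They report only what shows in the picture. A call takes as long as a camera call. They do not tell look-alikes from the thing itself.
- recognise(picture, thing): "at" ([column, row] in pixels, amid what is visible of it).
- place_of(picture, thing): "at" ([column, row] in pixels: a listed point, or the origin of a listed thing).
The state is a dict: "clock": time; "joints": joint angles; "joint_vel": joint speeds; "joint_efforts": joint torques, N m; "position": TCP position; "ee_rot": TCP orientation; "contact_force": force on the tool from outside, world axes, zero at the start; "wrist_torque": the same for the moment, N m; "gripper_width": finger opening in mm; "grasp_force": force on a finger pad.
Only numpy, scipy, OpenCV 4.12 (cv2) and the standard library are available. Lean on these libraries where they do the work, as an engineer would, in place of code of your own. Each camera call takes 0.05 s, during which the arm holds its last target. There are 200 camera calls.

TASK

Put all the loose fan parts lying on the table (black knobs and, if there, the belt pulley) standing on their bases in the slotted blow-off tray; then read the air gauge and open the air valve: only half way (45 degrees, never noticeably further) if the needle stands clockwise of the thick limit mark, otherwise fully, with the lever in line with the pipe. With the parts in the tray, squeeze the blow gun's trigger right in, hold it in for about two seconds and let it go, and then shut the valve fully before you take anything out. Finally stand all the parts in the rectangular steel parts dish, leaving the hex key holder, the screwdriver and the tin where they are.

Things in the scene. Friction and masses are not known exactly. Their poses are not given: they have to be found in the camera images.
- station: Blow-off board (fixed): ply 305 x 455 x 12 mm with slotted steel tray, clamped blow gun, air pipe. Origin on the table under the tray's centre; x away from the robot, y to its left, z up. In mm: tray x -95..95, y -120..120; gun along y at x -20, nozzle tip y 128 to handle end y 315, clamp at y 180 up to 124 high; pipe along y at x 145, axis 55 high, 21 thick; gauge (145,-30); valve stem (145,165).
- tray_in (a point): Centre of the tray's inner floor, 34 mm above the table; axes as the station's. Inside, the tray measures 182 mm (x) by 232 mm (y); walls 4 mm thick, rim 21 mm above this floor.
- gauge (a point): Centre of the pressure gauge's dial, which lies face up (case 84 mm across, dial 94 mm above the table). The thick black limit mark, 12 x 6 mm, is on the dial's far edge (station +x); thin ticks all round.
- needle (a joint): Gauge needle, black, long end 29 mm from the centre. 0 = it points at the limit mark; positive = clockwise of it seen from above (towards station -y), pressure above the limit; negative = below. rad. It stays put; within 0.15 rad of the mark either setting is accepted.
- valve (a joint): Lever of the ball valve, on an upright stem. 0 = shut: lever square to the pipe, pointing to the robot (station -x); opens counter-clockwise seen from above; 0.785 = half; 1.571 = fully open: in line with the pipe, pointing to station -y. Stops at both ends, stays where it is left, takes 3 to 4 N at the sleeve. May start up to 0.3 open. rad.
- valve_axis (a point): Point on the valve's stem axis at the height of the lever, 98 mm above the table.
- valve_grip (a point): Middle of the grey plastic sleeve of the valve lever, 70 mm from the stem axis. Sleeve 60 mm long, 20 wide, 12 thick (92 to 104 mm above the table); free below it down to the board, or to the pipe's top (27 mm under the sleeve) when in line. Site x points along the lever towards the stem, z up.
- trigger (a joint): Sprung flat steel trigger lever of the blow gun, on the robot's side of the handle, hinged near the nozzle about an upright axis. 0 = free; 0.22 = right in, at its stop (over 0.17 counts). About 4 N at the pad to start, 8 N right in; springs back by itself. rad.
- trigger_pad (a point): Point on the middle of the trigger lever's thickness where fingers press, 70 mm from its hinge, 90 mm above the table. The lever is 8 mm thick, 18 mm high, 100 mm long. Moves with the trigger, about 15 mm towards the handle.
- gun_grip (a point): Middle of the gun's fixed handle, beside the trigger pad: aluminium along station y, 22 mm wide, 26 high (77 to 103 mm above the table), 115 long, free below it down to the board. Trigger and handle together are 47 mm wide here when free, 31 mm when squeezed; they can be pinched together from above, fingers closing along station x.
- dish: Magnetic steel parts dish, rectangular, 140 (x) by 250 (y) mm, rim 25 mm high, walls 3 mm, fixed. Origin: centre of its underside.
- dish_in (a point): Centre of the dish's inner floor, 3 mm above the table, axes as the dish's; inside 134 by 244 mm.
- knob_a: First black plastic fan-speed knob, 0.08 kg: a round base disc 64 mm across and 12 mm thick, with an upright grip bar on top, 58 mm long, 14 mm wide and 28 mm tall (top of the bar 40 mm above the underside), running across the disc. Origin: centre of the underside; z up, x along the bar. May be absent.
- knob_b: Second black plastic fan-speed knob, 0.08 kg: a round base disc 64 mm across and 12 mm thick, with an upright grip bar on top, 58 mm long, 14 mm wide and 28 mm tall (top of the bar 40 mm above the underside), running across the disc. Origin: centre of the underside; z up, x along the bar. May be absent.
- knob_c: Third black plastic fan-speed knob, 0.08 kg: a round base disc 64 mm across and 12 mm thick, with an upright grip bar on top, 58 mm long, 14 mm wide and 28 mm tall (top of the bar 40 mm above the underside), running across the disc. Origin: centre of the underside; z up, x along the bar. May be absent.
- pulley: Aluminium V-belt pulley, 0.25 kg: 76 mm across and 22 mm thick, with a round hub boss on top, 32 mm across, up to 50 mm above the underside. Origin: centre of the underside, z up. May be absent.
- hex_holder: Bystander, to be left where it is. Yellow plastic hex key holder 100 x 36 mm, 66 mm high with its keys; origin at the centre of its underside.
- screwdriver: Bystander, to be left where it is. Screwdriver 200 mm long, lying; origin at its underside.
- can: Bystander, to be left where it is. Closed round tin 60 mm across, 110 mm high, standing; origin at the centre of its underside.
There are look-alikes about, which are no part of the job. Leave any red look-alike of the knob_c alone. What is shaped like the knob_b but pink is not meant.

How it is judged (in metres and radians):
On the way, in this order (a step that is already met when the one before it is completed fails the run):
1. every part stands on its base in the blow-off tray (x of knob_a in the frame of tray_in between -0.085 and 0.085 m and y of knob_a in the frame of tray_in between -0.11 and 0.11 m and z of knob_a in the frame of tray_in between -0.01 and 0.012 m and linear speed of each of knob_a, knob_b, knob_c, pulley below 0.03 m/s and x of knob_b in the frame of tray_in between -0.085 and 0.085 m and y of knob_b in the frame of tray_in between -0.11 and 0.11 m and z of knob_b in the frame of tray_in between -0.01 and 0.012 m and x of knob_c in the frame of tray_in between -0.085 and 0.085 m and y of knob_c in the frame of tray_in between -0.11 and 0.11 m and z of knob_c in the frame of tray_in between -0.01 and 0.012 m and x of pulley in the frame of tray_in between -0.085 and 0.085 m and y of pulley in the frame of tray_in between -0.11 and 0.11 m and z of pulley in the frame of tray_in between -0.01 and 0.012 m), for 0.2 s.
2. parts in the tray, the valve is at the setting the gauge calls for: half (35 to 55 degrees) if the needle is clockwise of the mark, else fully open (over 80 degrees) (all of step 1 and ((value of joint needle above -0.15 rad and value of joint valve between 0.6 and 0.97 rad) or (value of joint needle below 0.15 rad and value of joint valve above 1.4 rad))), for 0.2 s.
3. at that setting, parts in the tray, the trigger is held right in for a second (all of step 2 and value of joint trigger above 0.17 rad), for 1 s.
4. the trigger is let go (value of joint trigger below 0.05 rad), for 0.2 s.
5. the valve is shut (within 7 degrees) with the parts still in the tray (all of step 1 and value of joint valve below 0.12 rad), for 0.2 s.
At the end, for the whole second after the job is handed in: Every part present stands at rest on its base inside the steel dish (underside within 12 mm of the dish floor), the valve is shut to within 7 degrees and the trigger is free (x of knob_a in the frame of dish_in between -0.063 and 0.063 m and y of knob_a in the frame of dish_in between -0.118 and 0.118 m and z of knob_a in the frame of dish_in between -0.01 and 0.012 m and linear speed of each of knob_a, knob_b, knob_c, pulley below 0.03 m/s and x of knob_b in the frame of dish_in between -0.063 and 0.063 m and y of knob_b in the frame of dish_in between -0.118 and 0.118 m and z of knob_b in the frame of dish_in between -0.01 and 0.012 m and x of knob_c in the frame of dish_in between -0.063 and 0.063 m and y of knob_c in the frame of dish_in between -0.118 and 0.118 m and z of knob_c in the frame of dish_in between -0.01 and 0.012 m and x of pulley in the frame of dish_in between -0.063 and 0.063 m and y of pulley in the frame of dish_in between -0.118 and 0.118 m and z of pulley in the frame of dish_in between -0.01 and 0.012 m and value of joint valve below 0.12 rad and value of joint trigger below 0.05 rad); the robot touches nothing.
It fails at once if valve opened well past half (63 degrees) while the needle is clockwise of the limit mark (value of joint needle above 0.15 rad and value of joint valve above 1.1 rad).
It fails at once if a bystander (hex key holder, screwdriver, tin) moved by more than 40 mm (distance of any of hex_holder, screwdriver, can from where it was at the start of the episode above 0.04 m).
Of knob_a, knob_b, knob_c, pulley only 2 to 3 are there at a start; the rules pass over those that are not, and their reading is None.
At some moment in a run one of knob_a, knob_b, knob_c, pulley may be knocked a few centimetres aside while the robot is not near it.
Once in a run the grip may slacken for a moment while it holds something.
It also fails if it takes over 210 s, if anything falls off the work surface, if the arm or the gripper's body presses on something with over 40 N, if the wrist force passes 120 N, or if a joint passes its speed limit or range.

## Working session

There is one attempt and no reset: what is moved stays moved. The work goes in short steps, Python scripts to look and compute and a tool call to move; the robot and the scene stay as the last step left them, time stands still between calls to the robot, and variables do not carry over. Pictures are saved under pics/ and viewed, at most 17 in all, crops included, and the job is handed in when it is done.

Besides the shell and the picture viewer there is one more tool, called after "Call:" by a JSON object that holds its "api" and its "payload", one argument or row to a line. carry_out: Moves the arm, as the interface text tells. Its arguments: {"type":"object","properties":{"slide":{"type":"array"},"roll":{"type":"array"},"claw":{"type":"array"}},"required":["slide","roll","claw"]}

```bash
mkdir -p pics
cat > h.py <<'E'
import numpy as np, cv2
from bench import *
from scipy.spatial.transform import Rotation as R
def T_of(p,s=None):
    if 'world_from_camera' in p: return np.array(p['world_from_camera'])
    T=np.eye(4); T[:3,:3]=R.from_quat(s['ee_rot']).as_matrix(); T[:3,3]=s['position']
    return T@np.array(p['T_tool_cam'])
def shot(name):
    s=read_state(); p=get_image(name); return p,T_of(p,s)
def ray(p,T,uv):
    k=np.linalg.inv(p['mtx'])@[uv[0],uv[1],1]; d=np.array([k[0],-k[1],-1.]); return T[:3,3],T[:3,:3]@d
def atz(p,T,uv,z):
    o,d=ray(p,T,uv); return o+d*(z-o[2])/d[2]
def cloud(p,T):
    h,w=p['z_map'].shape; u,v=np.meshgrid(np.arange(w),np.arange(h)); K=np.linalg.inv(p['mtx'])
    d=np.stack([u,v,np.ones_like(u)],-1)@K.T; z=p['z_map'][...,None]
    c=d*z*[1,-1,-1]; return c@T[:3,:3].T+T[:3,3]
def proj(p,T,X):
    c=T[:3,:3].T@(np.array(X,float)-T[:3,3]); q=p['mtx']@[c[0]/-c[2],-c[1]/-c[2],1]; return q[:2]
def save(p,f): cv2.imwrite('pics/'+f,p['img'][...,::-1])
def tool(): # world shift -> tool axes
    s=read_state(); return R.from_quat(s['ee_rot']).as_matrix(),np.array(s['position'])
E
python3 - <<'E'
from h import *
print(grip_point_offset, read_state())
for n in ('scene','side','wrist'):
    p,T=shot(n); save(p,n+'0.png'); print(n,T.round(3).tolist(),p['mtx'].round(1).tolist())
    for t in ('knob_a','pulley','dish_in','tray_in','gauge','valve_grip','trigger_pad','gun_grip','valve_axis','can','hex_holder','screwdriver'):
        print(t,[(round(r['conf'],2),[round(x) for x in r['at']]) for r in place_of(p,t)])
E
```

```text
154.70000000000002 {'clock': 0.0, 'joints': array([-9.03395175e-01,  3.85592646e-01,  6.63371550e-03, -5.13197747e-04,
       -1.19400307e+00, -2.58568417e-01]), 'joint_vel': array([-0.00083128,  0.00013668,  0.00163896,  0.00077611,  0.00040472,
       -0.00013264]), 'joint_efforts': array([ 3.08876515e-04, -3.92286158e+01,  1.88396913e+01,  4.18591216e+00,
       -4.61965450e-03, -9.39019060e-06]), 'position': array([ 248.40153474, -573.30187148,  403.60035505]), 'ee_rot': array([-2.02902888e-01,  9.79198238e-01,  1.07535789e-03, -2.70230023e-04]), 'contact_force': array([-1.02945533,  0.15544998, -0.24316978]), 'wrist_torque': array([ 0.00793288, -0.05384514, -0.02873309]), 'grasp_force': 0.0, 'gripper_width': 85.532010304995}
scene [[0.394, -0.758, 0.519, 1253.337], [0.919, 0.319, -0.233, -387.652], [0.011, 0.569, 0.823, 1154.387], [0.0, 0.0, 0.0, 1.0]] [[475.0, 0.0, 284.3], [0.0, 475.0, 208.7], [0.0, 0.0, 1.0]]
knob_a [(0.96, [256, 266]), (0.96, [267, 232]), (0.72, [321, 191]), (0.64, [220, 245]), (0.63, [185, 296]), (0.63, [148, 309])]
pulley [(0.89, [179, 258]), (0.47, [206, 1
[... 627 characters left out ...]
ulley [(0.8, [344, 198])]
dish_in [(0.55, [367, 238])]
tray_in [(0.55, [258, 260])]
gauge [(0.59, [226, 217]), (0.34, [257, 259])]
valve_grip [(0.83, [197, 258])]
trigger_pad [(0.77, [208, 303])]
gun_grip [(0.78, [193, 298]), (0.37, [198, 255])]
valve_axis [(0.98, [172, 254]), (0.7, [282, 215])]
can [(0.88, [196, 232])]
hex_holder []
screwdriver []
wrist [[-0.397, -0.876, -0.272, 179.07], [0.918, -0.379, -0.117, -603.309], [-0.0, -0.297, 0.955, 373.767], [0.0, 0.0, 0.0, 1.0]] [[347.5, 0.0, 284.2], [0.0, 347.5, 213.5], [0.0, 0.0, 1.0]]
knob_a []
pulley []
dish_in []
tray_in []
gauge []
valve_grip []
trigger_pad []
gun_grip []
valve_axis []
can []
hex_holder []
screwdriver [(0.97, [292, 294])]
```

Run:
```python
import cv2
a=cv2.imread('pics/scene0.png');cv2.imwrite('pics/scene0c.png',cv2.resize(a[90:360,80:440],(800,600),interpolation=cv2.INTER_CUBIC))
```

```text
(no output)
```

View pics/scene0c.png

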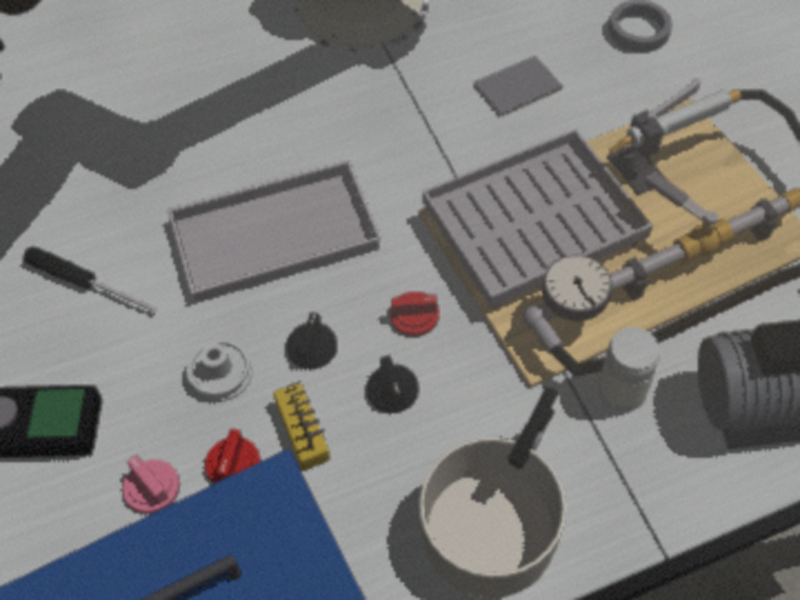

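View pics/side0.png

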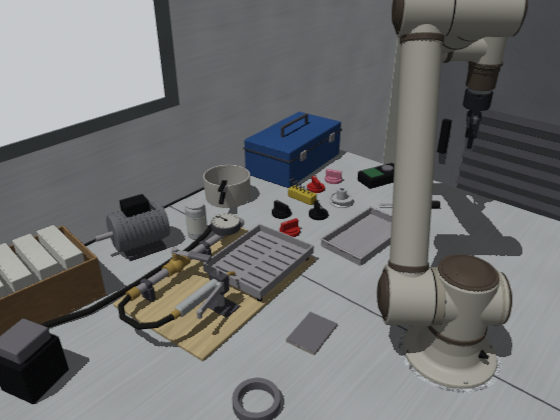

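The scene shows two black knobs at about (220,244) and (256,263), and the pulley at (179,258). The look-alikes are red at (267,232) and (185,296) and pink at (148,309); all three are left alone. The valve is nearly shut and the dish is at (205,196).

Run:
```python
from h import *
p,T=shot('scene'); C=cloud(p,T)
for n,uv,z in [('kn1',(220,244),0),('kn2',(256,266),0),('pul',(179,258),0),('dish',(205,196),3),('tray',(322,187),34),('gauge',(337,213),94),('vaxis',(396,187),98),('vgrip',(382,174),98),('trig',(386,136),90),('can',(361,265),0),('hex',(216,285),0),('red',(267,232),0)]:
    print(n,atz(p,T,uv,z).round(),C[uv[1],uv[0]].round())
q,S=shot('side')
for n,uv,z in [('tray',(258,260),34),('gauge',(226,217),94),('vaxis',(172,254),98),('vgrip',(197,258),98),('trig',(208,303),90),('gun',(193,298),90),('dish',(367,238),3),('k1',(317,216),0),('k2',(284,213),0),('pul',(344,198),0)]: print(n,atz(q,S,uv,z).round())
# tray: floor and walls; dish rim; from scene cloud
import numpy as np
img=p['img'].astype(int)
def rect(m,name):
    P=C[m][:,:2].astype(np.float32); r=cv2.minAreaRect(P); print(name,len(P),r, cv2.boxPoints(r).round().tolist())
h=C[...,2]; t=atz(p,T,(322,187),34); d=atz(p,T,(205,196),3)
near=np.hypot(C[...,0]-t[0],C[...,1]-t[1])<170
rect(near&(h>44)&(h<60)&(np.ptp(img,axis=2)<30)&(np.hypot(C[...,0]-t[0],C[...,1]-t[1])<158),'trayrim')
near=np.hypot(C[...,0]-d[0],C[...,1]-d[1])<160
rect(near&(h>15)&(h<30),'dishrim')
sel=near&(h>-5);
```

```text
kn1 [ 566. -275.    0.] [ 588. -278.   38.]
kn2 [ 670. -207.    0.] [ 689. -213.   38.]
pul [ 565. -393.    0.] [ 581. -393.   27.]
dish [ 393. -263.    3.] [ 395. -263.    6.]
tray [518.  63.  34.] [518.  63.  34.]
gauge [653.  38.  94.] [650.  40.  90.]
vaxis [640. 229.  98.] [640. 229.  98.]
vgrip [584. 216.  98.] [585. 215.  99.]
trig [454. 307.  90.] [396. 357.  13.]
can [779.  59.   0.] [803.  35.  61.]
hex [ 681. -325.    0.] [ 697. -327.   32.]
red [ 580. -139.    0.] [ 590. -142.   16.]
tray [520.  61.  34.]
gauge [672.  30.  94.]
vaxis [642. 248.  98.]
vgrip [581. 217.  98.]
trig [443. 307.  90.]
gun [481. 318.  90.]
dish [ 378. -262.    3.]
k1 [ 570. -268.    0.]
k2 [ 662. -213.    0.]
pul [ 571. -422.    0.]
trayrim 717 ((546.95947265625, 60.83930969238281), (253.0423583984375, 244.7664031982422), 4.603925704956055) [[411.0, 173.0], [431.0, -71.0], [683.0, -51.0], [663.0, 193.0]]
dishrim 689 ((430.096435546875, -266.92767333984375), (255.09918212890625, 240.69827270507812), 87.59314727783203) [[304.0, -389.0], [545.0, -399.0], [556.0, -145.0], [315.0, -134.0]]
```

```bash
cat >> h.py <<'E'
def go(x,y,z,ang=None):
    """slide (m, tool axes), roll (deg) to put TCP at xyz with tool x at world angle ang (mod 180)"""
    M,p=tool(); s=M.T@(np.array([x,y,z])-p)/1000
    a=np.degrees(np.arctan2(M[1,0],M[0,0])); r=0
    if ang is not None: r=(a-ang+90)%180-90
    print('slide',s.round(4).tolist(),'roll',round(r,1),'now ang',round(a,1),'j6',round(read_state()['joints'][5],2),'t',round(read_state()['clock'],1))
E
python3 -c "
from h import *
go(560,-300,430,180)"
```

```text
slide [-0.3946, 0.1271, -0.0253] roll 23.4 now ang -156.6 j6 -0.26 t 2.0
```

Call:
{"api": "carry_out", "payload": {
  "slide": [
    [-0.395, 0.127, -0.025],
    [-0.395, 0.127, -0.025],
    [-0.395, 0.127, -0.025],
    [-0.395, 0.127, -0.025],
    [-0.395, 0.127, -0.025],
    [-0.395, 0.127, -0.025],
    [-0.395, 0.127, -0.025],
    [-0.395, 0.127, -0.025]
  ],
  "roll": [23, 23, 23, 23, 23, 23, 23, 23],
  "claw": [0.085, 0.085, 0.085, 0.085, 0.085, 0.085, 0.085, 0.085]
}}

```text
clock: 3.05
position: [562.8, -297.5, 429.3]
ee_rot: [-0.006, 1.0, 0.0, 0.0]
contact_force: [-0.4, -0.6, -0.1]
gripper_width: 85.1
grasp_force: 0.0
```

Run:
```python
from h import *
p,T=shot('wrist'); save(p,'w1.png'); C=cloud(p,T)
for t in ('knob_a','pulley','dish_in'):
    for r in place_of(p,t): print(t,round(r['conf'],2),np.round(r['at']),atz(p,T,r['at'],3 if t=='dish_in' else 0).round(),p['img'][int(r['at'][1]),int(r['at'][0])])
img=p['img'].astype(int); h=C[...,2]; 
dark=(img.max(2)<75)&(h>31)&(h<46)
n,l,s,c=cv2.connectedComponentsWithStats(dark.astype(np.uint8))
for i in range(1,n):
    if s[i,4]>60:
        P=C[l==i][:,:2].astype(np.float32); r=cv2.minAreaRect(P); vx=cv2.fitLine(P,2,0,.01,.01).ravel()
        print('bar',c[i].round(),s[i,4],P.mean(0).round(1),np.round(r[0]),np.round(r[1]),'ang',np.degrees(np.arctan2(vx[1],vx[0])).round(1))
m=(h>43)&(h<56)
n,l,s,c=cv2.connectedComponentsWithStats(m.astype(np.uint8))
for i in range(1,n):
    if s[i,4]>60: print('hub?',c[i].round(),s[i,4],cv2.minAreaRect(C[l==i][:,:2].astype(np.float32)))
```

```text
knob_a 0.83 [115. 266.] [ 683. -510.    0.] [174  87 112]
knob_a 0.8 [192. 273.] [ 691. -413.    0.] [197  28  26]
knob_a 0.78 [417. 191.] [ 581. -141.    0.] [216  47  43]
knob_a 0.74 [301. 181.] [ 572. -278.    0.] [9 9 9]
pulley 0.56 [200. 176.] [ 567. -395.    0.] [83 84 84]
dish_in 0.59 [318.   6.] [ 391. -265.    3.] [195 191 197]
bar [516. 141.] 1756 [521.3 -61.7] [528. -61.] [189.   3.] ang 4.7
bar [ 37. 177.] 1972 [ 562.1 -557.3] [ 566. -573.] [64. 79.] ang 0.1
bar [204. 175.] 112 [ 557.8 -381.8] [ 560. -383.] [29. 10.] ang 37.8
bar [304. 190.] 658 [ 573.  -276.7] [ 573. -276.] [14. 56.] ang -33.1
bar [539. 231.] 219 [616.5 -15.9] [616. -16.] [ 2. 51.] ang -85.2
bar [363. 269.] 563 [ 664.1 -206.1] [ 668. -205.] [14. 56.] ang -5.5
bar [546. 330.] 181 [744.5  23. ] [745.  24.] [12. 32.] ang -87.2
bar [206. 340.] 501 [ 761.8 -390.9] [ 762. -391.] [ 4. 79.] ang -84.5
bar [  4. 354.] 64 [ 787.  -643.7] [ 788. -646.] [ 3. 15.] ang -84.5
bar [368. 373.] 485 [ 809.  -188.3] [ 812. -189.] [16. 85.] ang -75.4
hub? [527. 150.] 2683 ((527.0864868164062, -34.57341766357422), (190.618408203125, 56.9984016418457), 4.857740879058838)
hub? [192. 184.] 804 ((565.8728637695312, -392.3677673339844), (30.987041473388672, 32.00962448120117), 44.02400588989258)
hub? [526. 289.] 186 ((688.2998657226562, -26.507322311401367), (17.243881225585938, 65.49884033203125), 81.40233612060547)
hub? [265. 278.] 62 ((670.2470703125, -316.5557861328125), (18.38399314880371, 3.1248836517333984), 88.9066390991211)
hub? [531. 334.] 156 ((741.0125122070312, -4.836200714111328), (41.76008224487305, 16.158592224121094), 49.28693771362305)
hub? [210. 349.] 562 ((771.6507568359375, -375.8971862792969), (100.00970458984375, 46.36425018310547), 59.226829528808594)
hub? [371. 378.] 380 ((807.475830078125, -187.06817626953125), (8.95075798034668, 65.126220703125), 13.033966064453125)
```

View pics/w1.png

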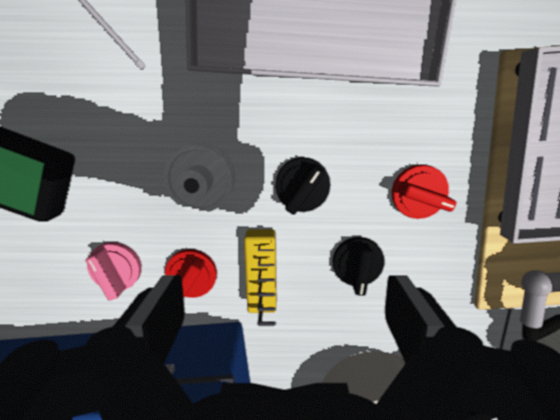

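Top is towards the robot. The black knobs are at (302,184) and (358,262) and the pulley at (193,180). The red knobs (422,190) and (190,273) and the pink one (113,268) don't match, so I leave them. I'll pick the near knob first.

```bash
python3 -c "
from h import *
go(573,-276.5,260,-33); go(573,-276.5,189,-33)"
```

```text
slide [-0.0135, 0.024, 0.1697] roll 33.4 now ang -179.6 j6 -1.33 t 3.2
slide [-0.0136, 0.024, 0.2407] roll 33.4 now ang -179.6 j6 -1.33 t 3.2
```

Call:
{"api": "carry_out", "payload": {
  "slide": [
    [-0.0135, 0.024, 0.06],
    [-0.0135, 0.024, 0.12],
    [-0.0135, 0.024, 0.17],
    [-0.0135, 0.024, 0.17],
    [-0.0135, 0.024, 0.17],
    [-0.0135, 0.024, 0.17]
  ],
  "roll": [10, 20, 30, 33.4, 33.4, 33.4],
  "claw": [0.045, 0.045, 0.045, 0.045, 0.045, 0.045]
}}

```text
clock: 4.0
position: [573.6, -276.6, 260.8]
ee_rot: [0.284, 0.959, 0.0, 0.001]
contact_force: [0.5, -0.2, 0.1]
gripper_width: 45.0
grasp_force: 0.0
```

Run:
```python
from h import *
p,T=shot('wrist'); C=cloud(p,T); save(p,'w2.png')
img=p['img'].astype(int); h=C[...,2]
m=(img.max(2)<75)&(h>31)&(h<44)&(np.hypot(C[...,0]-573,C[...,1]+276)<45)
P=C[m][:,:2].astype(np.float32); r=cv2.minAreaRect(P); b=cv2.boxPoints(r); vx=cv2.fitLine(P,2,0,.01,.01).ravel(); print(r,vx,np.degrees(np.arctan2(vx[1],vx[0])),np.median(h[m]))
go(573,-276.5,189,-33)
```

```text
((573.4124145507812, -275.87103271484375), (13.991979598999023, 57.7723274230957), 56.60728073120117) [ 8.3617008e-01 -5.4847020e-01  5.7196118e+02 -2.7506934e+02] -33.262127 39.6166860794265
slide [0.0006, -0.0005, 0.0719] roll 0.0 now ang 147.0 j6 -1.95 t 4.0
```

Call:
{"api": "carry_out", "payload": {
  "slide": [
    [0, 0, 0.05],
    [0, 0, 0.072],
    [0, 0, 0.072],
    [0, 0, 0.072],
    [0, 0, 0.072],
    [0, 0, 0.072]
  ],
  "roll": [0, 0, 0, 0, 0, 0],
  "claw": [0.045, 0.045, 0.045, 0.0, 0.0, 0.0]
}}

```text
clock: 4.8
position: [574.5, -276.0, 189.8]
ee_rot: [0.284, 0.959, -0.0, 0.002]
contact_force: [0.0, 0.3, 6.0]
gripper_width: 12.8
grasp_force: 61.9
```

Call:
{"api": "carry_out", "payload": {
  "slide": [
    [0, 0, 0],
    [0, 0, -0.05],
    [0, 0, -0.11],
    [0, 0, -0.14],
    [0, 0, -0.14]
  ],
  "roll": [0, 0, 0, 0, 0],
  "claw": [0, 0, 0, 0, 0]
}}

```text
clock: 5.42
position: [574.0, -275.9, 331.1]
ee_rot: [0.284, 0.959, 0.0, 0.003]
contact_force: [-0.4, -0.3, -2.0]
gripper_width: 12.8
grasp_force: 60.9
```

Run:
```python
from h import *
c=np.array([518,60]); a=np.radians(4.8); Rm=np.array([[np.cos(a),-np.sin(a)],[np.sin(a),np.cos(a)]])
for l in [(-10,-70),(-10,0),(-10,72)]: 
    t=c+Rm@l; print(l,t.round(1)); go(*t,330,4.8+90 )
```

```text
(-10, -70) [513.9 -10.6]
slide [0.1948, 0.1898, 0.0003] roll 52.2 now ang 147.0 j6 -1.95 t 5.4
(-10, 0) [508.   59.2]
slide [0.2377, 0.2452, 0.0002] roll 52.2 now ang 147.0 j6 -1.95 t 5.4
(-10, 72) [502.  130.9]
slide [0.2818, 0.3021, 0.0001] roll 52.2 now ang 147.0 j6 -1.95 t 5.4
```

```bash
cat >> h.py <<'E'
ST=np.array([518,60.]); SA=4.8
def loc(x,y):
    a=np.radians(SA); return ST+np.array([[np.cos(a),-np.sin(a)],[np.sin(a),np.cos(a)]])@[x,y]
E
python3 -c "
from h import *
print(loc(-30,-72)); go(*loc(-30,-72),331,4.8)"
```

```text
[494.13001894 -14.25782117]
slide [0.2094, 0.176, -0.0008] roll -37.8 now ang 147.0 j6 -1.95 t 5.4
```

Call:
{"api": "carry_out", "payload": {
  "slide": [
    [0.042, 0.035, 0],
    [0.084, 0.07, 0],
    [0.126, 0.106, 0],
    [0.168, 0.141, 0],
    [0.209, 0.176, 0],
    [0.209, 0.176, 0],
    [0.209, 0.176, 0]
  ],
  "roll": [-8, -16, -24, -32, -37.8, -37.8, -37.8],
  "claw": [0, 0, 0, 0, 0, 0, 0]
}}

```text
clock: 6.3
position: [493.9, -14.3, 326.8]
ee_rot: [-0.042, 0.999, -0.0, -0.001]
contact_force: [0.6, 0.3, -0.2]
gripper_width: 12.9
grasp_force: 60.9
```

Run:
```python
from h import *
p,T=shot('wrist'); save(p,'w3.png'); C=cloud(p,T); h=C[...,2]
m=(h>49)&(h<59)&(C[...,0]>380)&(C[...,0]<640)&(C[...,1]>-80)&(C[...,1]<195)
r=cv2.minAreaRect(C[m][:,:2].astype(np.float32)); print(r,cv2.boxPoints(r).round().tolist())
for t in ('tray_in','gauge','valve_axis','valve_grip','trigger_pad','gun_grip'):
    z={'tray_in':34,'gauge':94,'valve_axis':98,'valve_grip':98}.get(t,90)
    for r in place_of(p,t)[:1]: print(t,round(r['conf'],2),np.round(r['at']),atz(p,T,r['at'],z).round(1))
go(*loc(-30,-72),227,4.8)
```

```text
((534.0802612304688, 60.20104217529297), (220.51473999023438, 241.49420166015625), 4.643686294555664) [[414.0, 172.0], [434.0, -69.0], [654.0, -51.0], [634.0, 189.0]]
tray_in 0.89 [372. 241.] [516.5  58.8  34. ]
slide [0.0001, 0.0009, 0.1005] roll -0.1 now ang -175.3 j6 -1.79 t 6.7
```

View pics/w3.png

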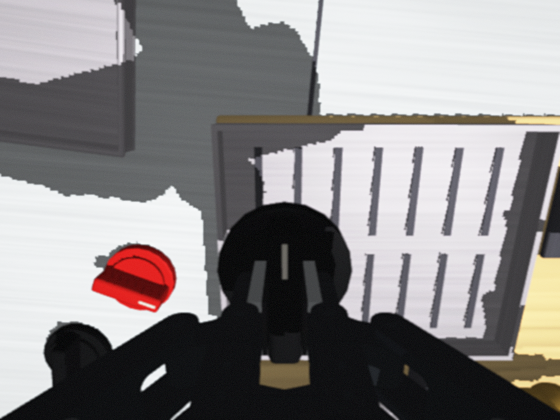

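The knob is held level over the tray's near -y corner.

Call:
{"api": "carry_out", "payload": {
  "slide": [
    [0, 0.001, 0.06],
    [0, 0.001, 0.09],
    [0, 0.001, 0.1],
    [0, 0.001, 0.1],
    [0, 0.001, 0.1],
    [0, 0.001, 0.1]
  ],
  "roll": [0, 0, 0, 0, 0, 0],
  "claw": [0, 0, 0, 0, 0.04, 0.04]
}}

```text
clock: 7.4
position: [494.6, -13.3, 229.1]
ee_rot: [-0.042, 0.999, 0.0, 0.002]
contact_force: [-0.0, -0.9, -0.4]
gripper_width: 40.0
grasp_force: 0.0
```

Call:
{"api": "carry_out", "payload": {
  "slide": [
    [0, 0, -0.02],
    [0, 0, -0.07],
    [0, 0, -0.13],
    [0, 0, -0.13]
  ],
  "roll": [0, 0, 0, 0],
  "claw": [0.04, 0.045, 0.045, 0.045]
}}

```text
clock: 7.9
position: [495.2, -13.2, 363.9]
ee_rot: [-0.043, 0.999, 0.001, 0.007]
contact_force: [-0.7, 0.9, -0.8]
gripper_width: 45.2
grasp_force: 0.0
```

```bash
python3 -c "
from h import *
go(645,-205,275,-5)"
```

```text
slide [-0.1317, -0.204, 0.0903] roll 9.9 now ang -175.1 j6 -1.79 t 7.9
```

Call:
{"api": "carry_out", "payload": {
  "slide": [
    [-0.03, -0.05, 0],
    [-0.06, -0.1, 0.02],
    [-0.1, -0.15, 0.05],
    [-0.132, -0.204, 0.085],
    [-0.132, -0.204, 0.085],
    [-0.132, -0.204, 0.085],
    [-0.132, -0.204, 0.085]
  ],
  "roll": [3, 6, 9.9, 9.9, 9.9, 9.9, 9.9],
  "claw": [0.045, 0.045, 0.045, 0.045, 0.045, 0.045, 0.045]
}}

```text
clock: 8.78
position: [642.5, -204.6, 274.0]
ee_rot: [0.044, 0.999, 0.0, 0.001]
contact_force: [0.3, 0.7, 0.6]
gripper_width: 45.0
grasp_force: 0.0
```

```bash
cat >> h.py <<'E'
def bar(x,y,z0=0,rad=48):
    p,T=shot('wrist'); C=cloud(p,T); img=p['img'].astype(int); h=C[...,2]-z0
    m=(img.max(2)<75)&(h>30)&(h<46)&(np.hypot(C[...,0]-x,C[...,1]-y)<rad)
    P=C[m][:,:2].astype(np.float32); r=cv2.minAreaRect(P); v=cv2.fitLine(P,2,0,.01,.01).ravel()
    print('bar',len(P),np.round(r[0],1),np.round(r[1],1),'ang',np.degrees(np.arctan2(v[1],v[0])).round(1),np.median(h[m]).round(1)); return p,T
E
python3 -c "
from h import *
p,T=bar(668,-205); save(p,'w4.png')
go(667,-205,190,-5)"
```

```text
bar 1605 [ 668.2 -205.2] [13.7 56. ] ang -4.1 39.6
slide [-0.0243, 0.0015, 0.0845] roll 0.0 now ang 175.0 j6 -1.59 t 8.8
```

Call:
{"api": "carry_out", "payload": {
  "slide": [
    [-0.025, 0.0015, 0.02],
    [-0.025, 0.0015, 0.06],
    [-0.025, 0.0015, 0.084],
    [-0.025, 0.0015, 0.084],
    [-0.025, 0.0015, 0.084],
    [-0.025, 0.0015, 0.084],
    [-0.025, 0.0015, 0.084]
  ],
  "roll": [0, 0, 0, 0, 0, 0, 0],
  "claw": [0.045, 0.045, 0.045, 0.045, 0, 0, 0]
}}

```text
clock: 9.7
position: [668.6, -206.1, 191.5]
ee_rot: [0.044, 0.999, -0.0, 0.002]
contact_force: [-0.7, 1.3, 5.3]
gripper_width: 12.6
grasp_force: 61.9
```

Call:
{"api": "carry_out", "payload": {
  "slide": [
    [0, 0, 0],
    [0, 0, -0.05],
    [0, 0, -0.11],
    [0, 0, -0.15],
    [0, 0, -0.15]
  ],
  "roll": [0, 0, 0, 0, 0],
  "claw": [0, 0, 0, 0, 0]
}}

```text
clock: 10.32
position: [668.3, -206.5, 344.2]
ee_rot: [0.044, 0.999, -0.001, 0.005]
contact_force: [-0.4, 0.1, -1.4]
gripper_width: 12.6
grasp_force: 61.0
```

```bash
python3 -c "
from h import *
print(loc(-30,70)); go(*loc(-30,70),340,4.8)"
```

```text
[482.24776519 127.24416485]
slide [0.2149, 0.316, 0.0019] roll -9.9 now ang 174.9 j6 -1.59 t 10.3
```

Call:
{"api": "carry_out", "payload": {
  "slide": [
    [0.03, 0.045, 0],
    [0.06, 0.09, 0],
    [0.09, 0.135, 0],
    [0.12, 0.18, 0],
    [0.155, 0.225, 0],
    [0.185, 0.27, 0],
    [0.215, 0.316, 0],
    [0.215, 0.316, 0]
  ],
  "roll": [-2, -4, -6, -8, -9.9, -9.9, -9.9, -9.9],
  "claw": [0, 0, 0, 0, 0, 0, 0, 0]
}}

```text
clock: 11.32
position: [479.8, 129.7, 338.0]
ee_rot: [-0.045, 0.999, -0.0, -0.001]
contact_force: [0.7, -0.9, -0.4]
gripper_width: 12.5
grasp_force: 60.9
```

```bash
python3 -c "
from h import *
s=read_state();print(s['gripper_width'])
go(*loc(-30,70),228,4.8)"
```

```text
12.46046197422055
slide [-0.0024, -0.0027, 0.11] roll 0.3 now ang -174.9 j6 -2.07 t 11.3
```

Call:
{"api": "carry_out", "payload": {
  "slide": [
    [-0.001, -0.001, 0.05],
    [-0.001, -0.001, 0.09],
    [-0.001, -0.001, 0.108],
    [-0.001, -0.001, 0.108],
    [-0.001, -0.001, 0.108],
    [-0.001, -0.001, 0.108]
  ],
  "roll": [0, 0, 0, 0, 0, 0],
  "claw": [0, 0, 0, 0, 0.04, 0.04]
}}

```text
clock: 12.08
position: [483.2, 126.6, 231.8]
ee_rot: [-0.042, 0.999, 0.001, 0.001]
contact_force: [-0.1, -0.1, 0.1]
gripper_width: 39.9
grasp_force: 0.0
```

Call:
{"api": "carry_out", "payload": {
  "slide": [
    [0, 0, -0.02],
    [0, 0, -0.07],
    [0, 0, -0.13],
    [0, 0, -0.13]
  ],
  "roll": [0, 0, 0, 0],
  "claw": [0.04, 0.05, 0.06, 0.06]
}}

```text
clock: 12.58
position: [483.7, 127.0, 367.0]
ee_rot: [-0.042, 0.999, 0.003, 0.006]
contact_force: [0.3, 0.5, -0.7]
gripper_width: 59.7
grasp_force: 0.0
```

```bash
python3 -c "
from h import *
go(545,-393,300,0)"
```

```text
slide [-0.0161, -0.5236, 0.0643] roll 4.9 now ang -175.1 j6 -2.07 t 12.6
```

Call:
{"api": "carry_out", "payload": {
  "slide": [
    [-0.016, -0.06, 0],
    [-0.016, -0.12, 0],
    [-0.016, -0.18, 0],
    [-0.016, -0.24, 0],
    [-0.016, -0.3, 0],
    [-0.016, -0.36, 0],
    [-0.016, -0.42, 0.01],
    [-0.016, -0.47, 0.02]
  ],
  "roll": [4.9, 4.9, 4.9, 4.9, 4.9, 4.9, 4.9, 4.9],
  "claw": [0.06, 0.06, 0.06, 0.06, 0.06, 0.06, 0.06, 0.06]
}}

```text
clock: 13.58
position: [537.8, -342.6, 340.2]
ee_rot: [0.001, 1.0, 0.0, 0.0]
contact_force: [-0.2, 0.5, 0.8]
gripper_width: 60.2
grasp_force: 0.0
```

```bash
cat >> h.py <<'E'
def hub(x,y,z0=0):
    p,T=shot('wrist'); C=cloud(p,T); h=C[...,2]-z0
    m=(h>46)&(h<55)&(np.hypot(C[...,0]-x,C[...,1]-y)<40)
    P=C[m][:,:2].astype(np.float32); c,r=cv2.minEnclosingCircle(P); print('hub',len(P),np.round(c,1),round(r,1),np.round(cv2.minAreaRect(P)[:2],1).tolist(),np.median(h[m]).round(1)); return p,T
E
python3 -c "
from h import *
p,T=hub(566,-393); save(p,'w5.png'); go(566,-393,270,0); go(566,-393,200,0)"
```

```text
hub 1214 [ 566.3 -392. ] 16.5 [[565.9, -392.5], [31.5, 32.2]] 50.1
slide [-0.0288, -0.0458, 0.068] roll -0.4 now ang 179.6 j6 -1.26 t 13.6
slide [-0.029, -0.0457, 0.138] roll -0.4 now ang 179.6 j6 -1.26 t 13.6
```

Call:
{"api": "carry_out", "payload": {
  "slide": [
    [-0.029, -0.046, 0.03],
    [-0.029, -0.046, 0.068],
    [-0.029, -0.046, 0.068],
    [-0.029, -0.046, 0.068]
  ],
  "roll": [0, 0, 0, 0],
  "claw": [0.065, 0.065, 0.065, 0.065]
}}

```text
clock: 14.12
position: [567.5, -386.3, 274.2]
ee_rot: [0.0, 1.0, -0.001, 0.001]
contact_force: [0.7, -0.5, -0.1]
gripper_width: 64.9
grasp_force: 0.0
```

```bash
python3 -c "
from h import *
p,T=hub(566,-393); go(566,-392.4,200)"
```

```text
hub 2190 [ 566.  -392.5] 16.3 [[565.9, -392.5], [31.7, 31.8]] 50.0
slide [0.0019, -0.006, 0.0751] roll 0 now ang 180.0 j6 -1.21 t 14.2
```

Call:
{"api": "carry_out", "payload": {
  "slide": [
    [0.001, -0.006, 0.03],
    [0.001, -0.006, 0.06],
    [0.001, -0.006, 0.073],
    [0.001, -0.006, 0.073],
    [0.001, -0.006, 0.073],
    [0.001, -0.006, 0.073],
    [0.001, -0.006, 0.073],
    [0.001, -0.006, 0.073]
  ],
  "roll": [0, 0, 0, 0, 0, 0, 0, 0],
  "claw": [0.065, 0.065, 0.065, 0.065, 0.0, 0, 0, 0]
}}

```text
clock: 15.18
position: [566.7, -392.7, 201.7]
ee_rot: [0.0, 1.0, -0.001, 0.001]
contact_force: [-0.9, 1.1, 7.1]
gripper_width: 30.1
grasp_force: 59.7
```

Call:
{"api": "carry_out", "payload": {
  "slide": [
    [0, 0, -0.02],
    [0, 0, -0.07],
    [0, 0, -0.12],
    [0, 0, -0.14],
    [0, 0, -0.14]
  ],
  "roll": [0, 0, 0, 0, 0],
  "claw": [0, 0, 0, 0, 0]
}}

```text
clock: 15.8
position: [566.1, -392.5, 342.3]
ee_rot: [0.001, 1.0, -0.001, 0.002]
contact_force: [0.1, -1.1, -3.3]
gripper_width: 30.2
grasp_force: 59.7
```

```bash
python3 -c "
from h import *
print(loc(35,0)); go(*loc(35,0),340,4.8)"
```

```text
[552.87725007  62.92872452]
slide [0.0139, 0.4554, 0.0016] roll -4.9 now ang 179.9 j6 -1.2 t 15.8
```

Call:
{"api": "carry_out", "payload": {
  "slide": [
    [0.002, 0.05, 0],
    [0.004, 0.11, 0],
    [0.006, 0.17, 0],
    [0.008, 0.23, 0],
    [0.01, 0.29, 0],
    [0.012, 0.35, 0],
    [0.013, 0.41, 0],
    [0.013, 0.456, 0]
  ],
  "roll": [-1, -2, -3, -4, -4.9, -4.9, -4.9, -4.9],
  "claw": [0, 0, 0, 0, 0, 0, 0, 0]
}}

```text
clock: 16.8
position: [552.7, 65.7, 338.0]
ee_rot: [-0.043, 0.999, -0.0, -0.002]
contact_force: [0.3, -0.1, -2.9]
gripper_width: 29.9
grasp_force: 60.0
```

Call:
{"api": "carry_out", "payload": {
  "slide": [
    [0, 0, 0],
    [0, 0, 0]
  ],
  "roll": [0, 0],
  "claw": [0, 0]
}}

```text
clock: 17.05
position: [553.2, 63.4, 338.3]
ee_rot: [-0.042, 0.999, -0.0, -0.002]
contact_force: [-1.1, -0.1, -1.8]
gripper_width: 29.8
grasp_force: 60.2
```

```bash
python3 -c "
from h import *
p,T=shot('wrist'); save(p,'w6.png'); go(*loc(35,0),237.5,4.8); print(read_state()['gripper_width'])"
```

```text
slide [0.0002, 0.0001, 0.1011] roll -0.0 now ang -175.2 j6 -1.89 t 17.1
30.03355932008833
```

View pics/w6.png

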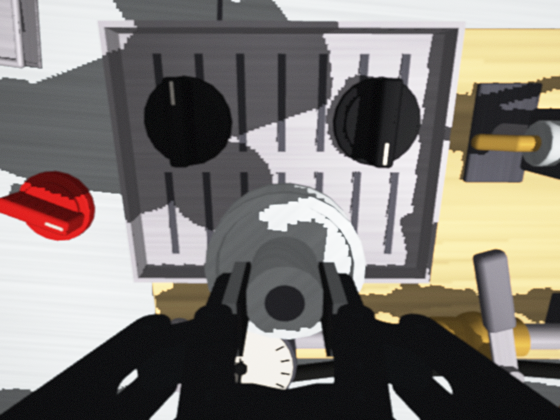

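Both knobs stand in the tray at (188,120) and (376,120), and the pulley hangs free of them.

Call:
{"api": "carry_out", "payload": {
  "slide": [
    [0, 0, 0.04],
    [0, 0, 0.08],
    [0, 0, 0.1],
    [0, 0, 0.101],
    [0, 0, 0.101],
    [0, 0, 0.101],
    [0, 0, 0.101]
  ],
  "roll": [0, 0, 0, 0, 0, 0, 0],
  "claw": [0, 0, 0, 0, 0, 0.055, 0.055]
}}

```text
clock: 17.98
position: [554.2, 63.6, 240.0]
ee_rot: [-0.042, 0.999, 0.0, 0.001]
contact_force: [-0.9, 0.4, -0.0]
gripper_width: 55.0
grasp_force: 0.0
```

Call:
{"api": "carry_out", "payload": {
  "slide": [
    [0, 0, -0.02],
    [0, 0, -0.07],
    [0, 0, -0.13],
    [0, 0, -0.18],
    [0, 0, -0.18]
  ],
  "roll": [0, 0, 0, 0, 0],
  "claw": [0.06, 0.06, 0.06, 0.06, 0.06]
}}

```text
clock: 18.6
position: [554.1, 63.6, 424.8]
ee_rot: [-0.042, 0.999, 0.002, 0.006]
contact_force: [-0.2, 0.2, -0.7]
gripper_width: 60.3
grasp_force: 0.0
```

```bash
python3 -c "
from h import *
print(loc(40,80)); go(*loc(40,80),450,4.8)"
```

```text
[551.1654869  143.06654247]
slide [-0.0041, 0.0795, -0.0249] roll 0.1 now ang -175.1 j6 -1.89 t 18.6
```

Call:
{"api": "carry_out", "payload": {
  "slide": [
    [0.02, 0.03, -0.02],
    [0.05, 0.06, -0.05],
    [0.06, 0.06, -0.05],
    [0.06, 0.06, -0.05],
    [0.06, 0.06, -0.05]
  ],
  "roll": [0, 0, 0, 0, 0],
  "claw": [0.06, 0.06, 0.06, 0.06, 0.06]
}}

```text
clock: 19.23
position: [489.2, 117.9, 467.6]
ee_rot: [-0.042, 0.999, -0.0, -0.001]
contact_force: [-0.1, -0.1, 0.1]
gripper_width: 59.3
grasp_force: 0.0
```

Run:
```python
from h import *
p,T=shot('wrist'); save(p,'w7.png'); C=cloud(p,T); h=C[...,2]
for t,z in (('tray_in',34),('gauge',94),('valve_axis',98),('valve_grip',98),('trigger_pad',90),('gun_grip',90),('knob_a',34),('pulley',34)):
    for r in place_of(p,t)[:3]: print(t,round(r['conf'],2),np.round(r['at']),atz(p,T,r['at'],z).round(1))
print('pred',[(l,loc(*l).round()) for l in [(145,-30),(145,165),(75,165),(-20,240)]])
g=proj(p,T,[*loc(145,-30),94]).astype(int); print(g)
c=p['img'][g[1]-60:g[1]+60,g[0]-80:g[0]+80]; cv2.imwrite('pics/g7.png',cv2.resize(c,(800,600),interpolation=cv2.INTER_CUBIC)[...,::-1])
```

```text
tray_in 0.91 [232. 195.] [519.6  57.9  34. ]
gauge 0.81 [203. 330.] [666.8  39.1  94. ]
gauge 0.75 [358. 279.] [587.9 206.9  94. ]
gauge 0.74 [230. 193.] [502.4  63.6  94. ]
valve_axis 0.43 [225. 358.] [700.9  66.1  98. ]
valve_grip 0.8 [359. 275.] [580.9 206.2  98. ]
valve_grip 0.42 [204. 330.] [663.8  40.6  98. ]
trigger_pad 0.63 [480. 155.] [443.9 309.1  90. ]
trigger_pad 0.25 [473. 188.] [477.4 309.9  90. ]
gun_grip 0.79 [475. 187.] [476.  312.3  90. ]
knob_a 0.86 [ 85. 221.] [ 567.4 -119.8   34. ]
knob_a 0.73 [291. 168.] [481.6 125.   34. ]
knob_a 0.69 [171. 167.] [491.8 -14.4  34. ]
pulley 0.81 [235. 223.] [554.6  62.2  34. ]
pred [((145, -30), array([665.,  42.])), ((145, 165), array([649., 237.])), ((75, 165), array([579., 231.])), ((-20, 240), array([478., 297.]))]
[206 328]
```

View pics/w7.png

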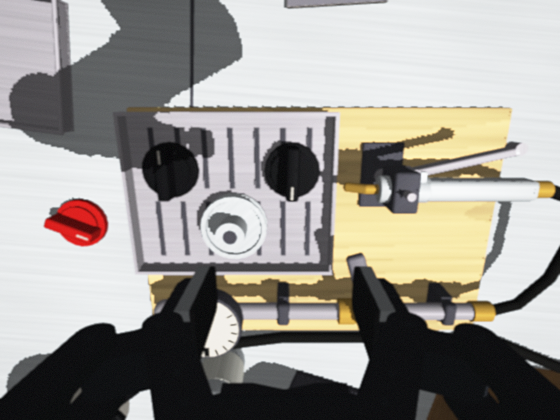

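View pics/g7.png

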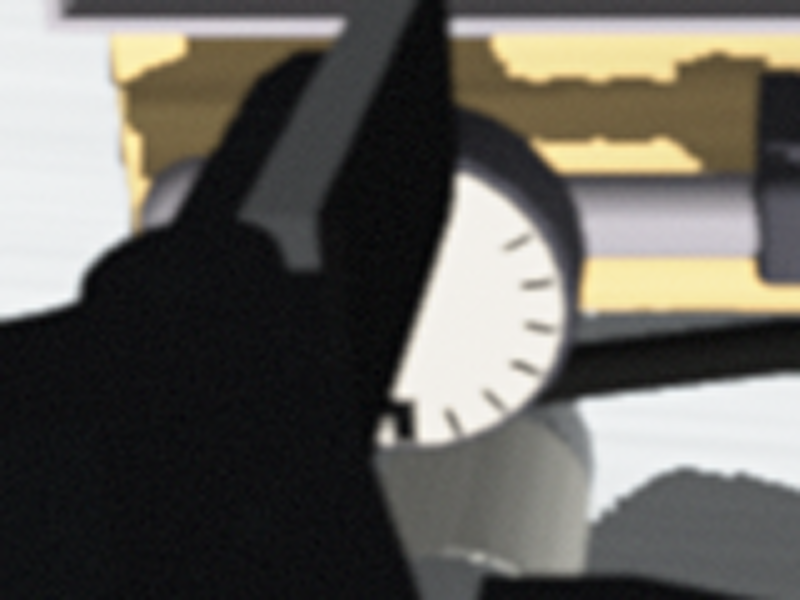

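The tray holds both knobs at (171,167) and (291,168) and the pulley at (233,226), all standing. The gauge is half hidden by a finger, so I shift to see the needle.

Call:
{"api": "carry_out", "payload": {
  "slide": [
    [0.02, -0.05, 0],
    [0.05, -0.08, 0],
    [0.05, -0.08, 0],
    [0.05, -0.08, 0]
  ],
  "roll": [0, 0, 0, 0],
  "claw": [0.06, 0.06, 0.06, 0.06]
}}

```text
clock: 20.18
position: [446.0, 34.5, 469.1]
ee_rot: [-0.042, 0.999, 0.0, 0.001]
contact_force: [0.7, 0.2, 0.0]
gripper_width: 59.8
grasp_force: 0.0
```

Run:
```python
from h import *
p,T=shot('wrist'); C=cloud(p,T)
g=proj(p,T,[*loc(145,-30),94]).astype(int); print(g)
y0=min(g[1]-45,419-90)
c=p['img'][y0:y0+90,g[0]-60:g[0]+60]; cv2.imwrite('pics/g8.png',cv2.resize(c,(800,600),interpolation=cv2.INTER_CUBIC)[...,::-1])
for t,z in (('gauge',94),('valve_axis',98),('valve_grip',98),('trigger_pad',90),('gun_grip',90)):
    for r in place_of(p,t)[:2]: print(t,round(r['conf'],2),np.round(r['at']),atz(p,T,r['at'],z).round(1))
```

```text
[275 362]
gauge 0.83 [272. 363.] [666.   38.6  94. ]
valve_grip 0.82 [428. 314.] [580.6 208.7  98. ]
trigger_pad 0.59 [549. 201.] [442.6 310.4  90. ]
trigger_pad 0.57 [40. 98.] [ 384.  -203.1   90. ]
gun_grip 0.79 [540. 235.] [479.9 312.2  90. ]
```

View pics/g8.png

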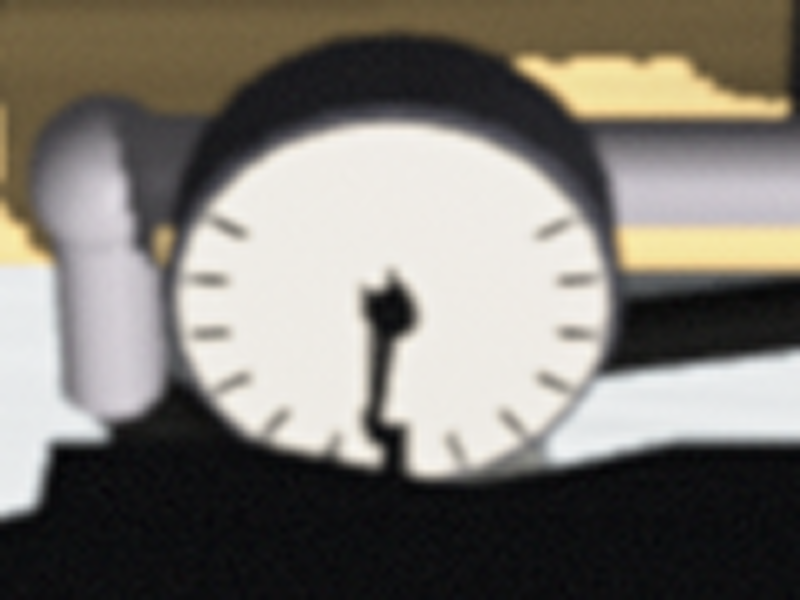

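The mark is at (394,450) and the needle tip at (374,430), about 0.13 rad to the left, which is clockwise. Half is the accepted setting. Next I look at the lever from nearer.

```bash
python3 -c "
from h import *
go(560,200,345,24.8)"
```

```text
slide [-0.1274, 0.1549, 0.1233] roll -19.9 now ang -175.1 j6 -1.93 t 20.5
```

Call:
{"api": "carry_out", "payload": {
  "slide": [
    [-0.03, 0.04, 0.01],
    [-0.06, 0.08, 0.04],
    [-0.1, 0.12, 0.08],
    [-0.127, 0.155, 0.12],
    [-0.127, 0.155, 0.12],
    [-0.127, 0.155, 0.12]
  ],
  "roll": [-5, -10, -20, -20, -20, -20],
  "claw": [0.034, 0.034, 0.034, 0.034, 0.034, 0.034]
}}

```text
clock: 21.22
position: [559.5, 199.8, 348.4]
ee_rot: [-0.215, 0.977, -0.0, -0.0]
contact_force: [-0.3, -0.6, 0.3]
gripper_width: 34.1
grasp_force: 0.0
```

```bash
cat >> h.py <<'E'
def lever(ax=(648,236)):
    p,T=shot('wrist'); C=cloud(p,T); h=C[...,2]; d=np.hypot(C[...,0]-ax[0],C[...,1]-ax[1])
    m=(h>90)&(h<112)&(d<108)&(d>35)
    n,l,s,c=cv2.connectedComponentsWithStats(m.astype(np.uint8)); i=1+np.argmax(s[1:,4]); m=l==i
    P=C[m][:,:2].astype(np.float32); r=cv2.minAreaRect(P); v=cv2.fitLine(P,2,0,.01,.01).ravel()
    a=np.degrees(np.arctan2(v[1],v[0]))%180; print('lever',len(P),'px',c[i].round(),np.round(r[0],1),np.round(r[1],1),'ang',a.round(1),'open',round(a-SA,1),'z',np.median(h[m]).round(1))
    return p,T,C
E
python3 -c "
from h import *
p,T,C=lever(); save(p,'w9.png'); h=C[...,2]; m=(h>90)&(h<112)&(np.hypot(C[...,0]-645,C[...,1]-235)<115)
P=C[m][:,:2]; print(P.min(0),P.max(0))
for t,z in (('valve_axis',98),('valve_grip',98)):
    for r in place_of(p,t)[:2]: print(t,round(r['conf'],2),np.round(r['at']),atz(p,T,r['at'],z).round(1))
go(580,207,260,24.8)
"
```

```text
lever 2464 px [281. 261.] [586.8 209.6] [65.4 20. ] ang 21.8 open 17.0 z 103.5
[554.37179241 189.85305739] [658.10393661 242.59211877]
valve_axis 0.68 [276. 346.] [649.6 234.9  98. ]
valve_grip 0.55 [281. 260.] [583.8 208.7  98. ]
slide [-0.0221, -0.0013, 0.0908] roll -0.0 now ang -155.2 j6 -1.75 t 21.4
```

View pics/w9.png

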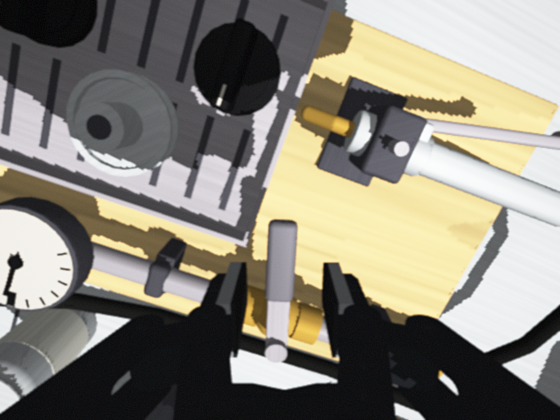

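The lever sleeve is at (281,260), about 17° open. I'll lower the fingers round it.

```bash
python3 -c "
from h import *
go(584,208.8,258,22)"
```

```text
slide [-0.0265, -0.0014, 0.0928] roll 2.8 now ang -155.2 j6 -1.75 t 21.4
```

Call:
{"api": "carry_out", "payload": {
  "slide": [
    [-0.0265, -0.0014, 0.02],
    [-0.0265, -0.0014, 0.05],
    [-0.0265, -0.0014, 0.08],
    [-0.0265, -0.0014, 0.09],
    [-0.0265, -0.0014, 0.09],
    [-0.0265, -0.0014, 0.09],
    [-0.0265, -0.0014, 0.09]
  ],
  "roll": [2.8, 2.8, 2.8, 2.8, 2.8, 2.8, 2.8],
  "claw": [0.034, 0.034, 0.034, 0.034, 0.034, 0.025, 0.025]
}}

```text
clock: 22.25
position: [584.2, 209.5, 260.2]
ee_rot: [-0.191, 0.982, 0.0, 0.001]
contact_force: [0.1, -0.5, 0.6]
gripper_width: 24.8
grasp_force: 0.0
```

```bash
python3 -c "
from h import *
A=np.array([649.6,235.5])
print(read_state()['gripper_width'],read_state()['position'])
for o in (25,33,40,45,47):
    a=np.radians(184.8+o); t=A+70*np.array([np.cos(a),np.sin(a)]); print(o,t.round(1)); go(*t,read_state()['position'][2],4.8+o)
"
```

```text
24.83996651487213 [584.22683217 209.47366739 260.1756151 ]
25 [588.9 200.7]
slide [-0.001, -0.0099, -0.0] roll -7.8 now ang -158.0 j6 -1.79 t 22.2
33 [594.3 192.6]
slide [-0.003, -0.0194, -0.0] roll -15.8 now ang -158.0 j6 -1.79 t 22.2
40 [599.9 186.2]
slide [-0.0058, -0.0275, 0.0] roll -22.8 now ang -158.0 j6 -1.79 t 22.2
45 [604.4 182. ]
slide [-0.0084, -0.033, 0.0] roll -27.8 now ang -158.0 j6 -1.79 t 22.2
47 [606.3 180.5]
slide [-0.0096, -0.0352, 0.0] roll -29.8 now ang -158.0 j6 -1.79 t 22.2
```

Call:
{"api": "carry_out", "payload": {
  "slide": [
    [-0.0005, -0.005, 0],
    [-0.001, -0.01, 0],
    [-0.002, -0.0145, 0],
    [-0.003, -0.0194, 0],
    [-0.0058, -0.0275, 0],
    [-0.0084, -0.033, 0],
    [-0.009, -0.034, 0],
    [-0.009, -0.034, 0]
  ],
  "roll": [-4, -8, -12, -16, -23, -28, -28.5, -28.5],
  "claw": [0.025, 0.025, 0.025, 0.025, 0.025, 0.025, 0.025, 0.025]
}}

```text
clock: 23.25
position: [604.9, 181.3, 259.2]
ee_rot: [-0.426, 0.905, 0.0, 0.0]
contact_force: [-2.6, 1.6, 1.9]
gripper_width: 25.0
grasp_force: 1.3
```

Call:
{"api": "carry_out", "payload": {
  "slide": [
    [0, 0, 0],
    [0, 0, -0.04],
    [-0.0, 0, -0.09],
    [0.02, 0, -0.09],
    [0.02, 0, -0.09]
  ],
  "roll": [0, 0, 0, 0, 0],
  "claw": [0.034, 0.034, 0.034, 0.034, 0.034]
}}

```text
clock: 23.88
position: [592.0, 165.0, 349.3]
ee_rot: [-0.426, 0.905, 0.0, 0.001]
contact_force: [-0.2, -0.0, -0.7]
gripper_width: 33.8
grasp_force: 0.0
```

```bash
python3 -c "
from h import *
p,T,C=lever((649.6,235.5)); save(p,'w10.png')
print(loc(-20,240)); go(450,290,345,50)
"
```

```text
lever 2555 px [289. 253.] [604.7 184.8] [67.1 20. ] ang 48.0 open 43.2 z 103.4
[477.98746042 297.48472935]
slide [-0.0055, 0.189, 0.0036] roll 0.5 now ang -129.5 j6 -1.23 t 23.9
```

The valve stands at 43°. Next comes the trigger.

```bash
python3 -c "
from h import *
print(loc(-27,253)); go(*loc(-27,253),335,94.8)
"
```

```text
[469.92419844 309.85339162]
slide [-0.0335, 0.1863, 0.0136] roll -44.3 now ang -129.5 j6 -1.23 t 23.9
```

Call:
{"api": "carry_out", "payload": {
  "slide": [
    [-0.005, 0.03, 0],
    [-0.011, 0.06, 0],
    [-0.018, 0.1, 0.005],
    [-0.025, 0.14, 0.01],
    [-0.0335, 0.186, 0.013],
    [-0.0335, 0.186, 0.013],
    [-0.0335, 0.186, 0.013]
  ],
  "roll": [-10, -20, -30, -40, -44.3, -44.3, -44.3],
  "claw": [0.08, 0.08, 0.08, 0.08, 0.08, 0.08, 0.08]
}}

```text
clock: 24.8
position: [470.3, 310.3, 335.1]
ee_rot: [0.736, -0.677, 0.0, 0.0]
contact_force: [0.4, -0.6, -0.8]
gripper_width: 79.6
grasp_force: 0.0
```

Run:
```python
from h import *
p,T=shot('wrist'); save(p,'w11.png'); C=cloud(p,T); h=C[...,2]
for t in ('trigger_pad','gun_grip'):
    for r in place_of(p,t)[:2]: print(t,round(r['conf'],2),np.round(r['at']),atz(p,T,r['at'],99).round(1))
a=np.radians(SA); Q=(C[...,:2]-ST)@np.array([[np.cos(a),-np.sin(a)],[np.sin(a),np.cos(a)]])
for y in (235,245,255,265):
    m=(abs(Q[...,1]-y)<2)&(h>85)&(h<110)&(Q[...,0]>-90)&(Q[...,0]<20); x=np.sort(Q[...,0][m]); g=np.where(np.diff(x)>4)[0]
    print(y,x.min().round(1),[(x[i].round(1),x[i+1].round(1)) for i in g],x.max().round(1))
print(Q.shape); go(*loc(-27,253),246,94.8)
```

```text
trigger_pad 0.73 [320. 231.] [447.9 308.1  99. ]
gun_grip 0.66 [273. 234.] [477.5 312.   99. ]
235 -50.5 [(np.float64(-42.3), np.float64(-29.5))] -8.4
245 -52.8 [(np.float64(-44.5), np.float64(-29.5))] -8.2
255 -55.2 [(np.float64(-46.6), np.float64(-29.6))] -8.6
265 -57.3 [(np.float64(-48.9), np.float64(-29.6))] -8.3
(420, 560, 2)
slide [-0.0006, 0.0008, 0.0894] roll -0.1 now ang -85.3 j6 -0.79 t 24.9
```

View pics/w11.png

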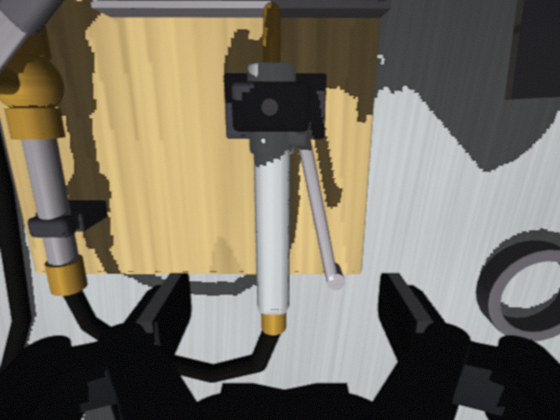

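The handle is at (272,235) and the trigger lever at (320,231), clear between the fingers. I'll lower and pinch them.

Call:
{"api": "carry_out", "payload": {
  "slide": [
    [0, -0.002, 0.03],
    [0, -0.002, 0.06],
    [0, -0.002, 0.088],
    [0, -0.002, 0.088],
    [0, -0.002, 0.088],
    [0, -0.002, 0.088],
    [0, -0.002, 0.088],
    [0, -0.002, 0.088]
  ],
  "roll": [0, 0, 0, 0, 0, 0, 0, 0],
  "claw": [0.08, 0.08, 0.08, 0.08, 0.08, 0.045, 0.03, 0.0]
}}

```text
clock: 25.95
position: [473.0, 310.0, 249.1]
ee_rot: [0.736, -0.677, 0.001, -0.002]
contact_force: [1.6, -1.5, 2.9]
gripper_width: 29.9
grasp_force: 61.4
```

Call:
{"api": "carry_out", "payload": {
  "slide": [
    [0, 0, 0],
    [0, 0, 0],
    [0, 0, 0],
    [0, 0, 0]
  ],
  "roll": [0, 0, 0, 0],
  "claw": [0, 0, 0, 0]
}}

```text
clock: 26.45
position: [473.1, 310.0, 249.1]
ee_rot: [0.736, -0.677, 0.001, -0.001]
contact_force: [3.1, -3.0, 5.1]
gripper_width: 30.0
grasp_force: 62.1
```

Call:
{"api": "carry_out", "payload": {
  "slide": [
    [0, 0, 0],
    [0, 0, 0],
    [0, 0, 0],
    [0, 0, 0],
    [0, 0, 0],
    [0, 0, 0],
    [0, 0, 0],
    [0, 0, 0]
  ],
  "roll": [0, 0, 0, 0, 0, 0, 0, 0],
  "claw": [0, 0, 0, 0, 0, 0, 0, 0]
}}

```text
clock: 27.45
position: [473.1, 310.0, 249.1]
ee_rot: [0.736, -0.677, 0.001, -0.001]
contact_force: [3.6, -3.6, 6.4]
gripper_width: 29.8
grasp_force: 62.1
```

Call:
{"api": "carry_out", "payload": {
  "slide": [
    [0, 0, 0],
    [0, 0, 0],
    [0, 0, 0],
    [0, 0, 0],
    [0, 0, 0],
    [0, 0, 0],
    [0, 0, 0]
  ],
  "roll": [0, 0, 0, 0, 0, 0, 0],
  "claw": [0, 0, 0, 0, 0, 0, 0]
}}

```text
clock: 28.32
position: [473.1, 310.0, 249.1]
ee_rot: [0.736, -0.677, 0.001, -0.001]
contact_force: [4.0, -3.5, 5.2]
gripper_width: 29.7
grasp_force: 62.1
```

Run:
```python
from h import *
p,T=shot('scene'); save(p,'s12.png')
cv2.imwrite('pics/s12c.png',cv2.resize(p['img'][90:260,260:487],(800,600),interpolation=cv2.INTER_CUBIC)[...,::-1])
print(read_state()['gripper_width'],read_state()['clock'])
```

```text
29.928426239295394 28.375
```

View pics/s12c.png

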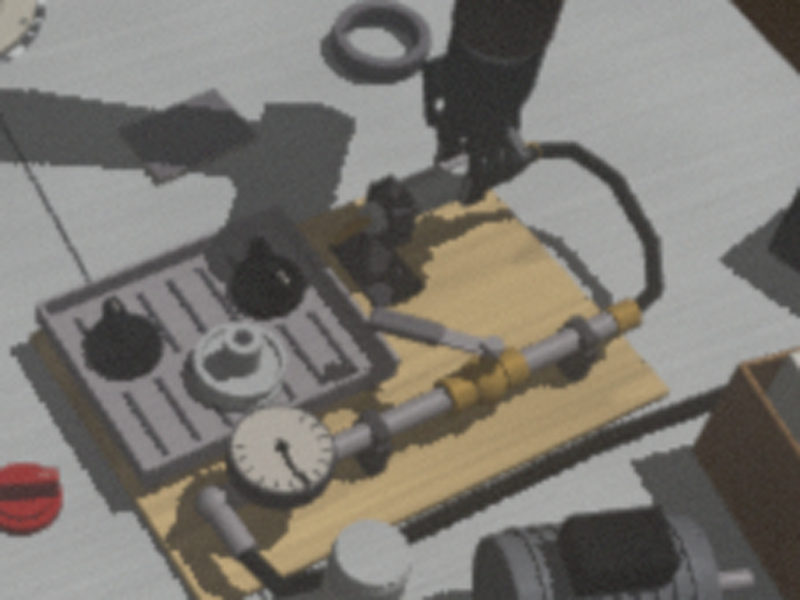

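The trigger is held in (width 30 mm), all three parts are in the tray and the lever is at half. I'll let go and rise.

Call:
{"api": "carry_out", "payload": {
  "slide": [
    [0, 0, 0],
    [0, 0, 0],
    [0, 0, 0],
    [0, 0, 0],
    [0, 0, -0.05],
    [0, 0, -0.1],
    [0, 0, -0.1]
  ],
  "roll": [0, 0, 0, 0, 0, 0, 0],
  "claw": [0.04, 0.06, 0.08, 0.08, 0.08, 0.08, 0.08]
}}

```text
clock: 29.25
position: [473.2, 311.2, 353.0]
ee_rot: [0.737, -0.676, 0.0, -0.006]
contact_force: [-0.2, -0.2, -0.8]
gripper_width: 80.2
grasp_force: 0.0
```

```bash
python3 -c "
from h import *
go(590,167,348,48)
"
```

```text
slide [0.1536, -0.1041, 0.0048] roll 46.9 now ang -85.1 j6 -0.78 t 29.2
```

Call:
{"api": "carry_out", "payload": {
  "slide": [
    [0.03, -0.02, 0],
    [0.06, -0.04, 0],
    [0.09, -0.06, 0],
    [0.12, -0.08, 0],
    [0.154, -0.104, 0],
    [0.154, -0.104, 0],
    [0.154, -0.104, 0]
  ],
  "roll": [9, 18, 27, 36, 46.9, 46.9, 46.9],
  "claw": [0.034, 0.034, 0.034, 0.034, 0.034, 0.034, 0.034]
}}

```text
clock: 30.12
position: [588.6, 165.4, 347.0]
ee_rot: [-0.406, 0.914, 0.0, -0.0]
contact_force: [-0.3, 1.2, -0.2]
gripper_width: 33.6
grasp_force: 0.0
```

```bash
python3 -c "
from h import *
p,T,C=lever((649.6,235.5)); go(603.5,183.5,260,48)
"
```

```text
lever 2575 px [285. 257.] [604.8 185. ] [67. 20.] ang 47.9 open 43.1 z 103.5
slide [-0.0233, 0.0005, 0.0873] roll 0.0 now ang -132.0 j6 -1.27 t 30.2
```

Call:
{"api": "carry_out", "payload": {
  "slide": [
    [-0.023, 0.0, 0.02],
    [-0.023, 0, 0.05],
    [-0.023, 0, 0.08],
    [-0.023, 0, 0.086],
    [-0.023, 0, 0.086],
    [-0.023, 0, 0.086],
    [-0.023, 0, 0.086]
  ],
  "roll": [0, 0, 0, 0, 0, 0, 0],
  "claw": [0.034, 0.034, 0.034, 0.034, 0.034, 0.025, 0.025]
}}

```text
clock: 31.05
position: [604.3, 182.6, 263.1]
ee_rot: [-0.406, 0.914, 0.0, 0.001]
contact_force: [-0.4, 0.7, -0.5]
gripper_width: 25.1
grasp_force: 0.0
```

```bash
python3 -c "
from h import *
A=np.array([649.6,235.5])
print(read_state()['gripper_width'],read_state()['position'])
for o in (36,28,20,12,5,0,-2):
    a=np.radians(184.8+o); t=A+70*np.array([np.cos(a),np.sin(a)]); print(o,t.round(1)); go(*t,read_state()['position'][2],4.8+o)
"
```

```text
25.06703272343583 [604.28860909 182.5789086  263.06418912]
36 [596.6 189.8]
slide [-0.0002, 0.0105, -0.0] roll 7.1 now ang -132.1 j6 -1.28 t 31.1
28 [590.8 197.6]
slide [-0.0021, 0.0201, -0.0] roll 15.1 now ang -132.1 j6 -1.28 t 31.1
20 [586.1 206.1]
slide [-0.0053, 0.0293, -0.0] roll 23.1 now ang -132.1 j6 -1.28 t 31.1
12 [582.6 215.3]
slide [-0.0097, 0.038, -0.0] roll 31.1 now ang -132.1 j6 -1.28 t 31.1
5 [580.6 223.6]
slide [-0.0146, 0.045, -0.0] roll 38.1 now ang -132.1 j6 -1.28 t 31.1
0 [579.8 229.6]
slide [-0.0186, 0.0497, 0.0] roll 43.1 now ang -132.1 j6 -1.28 t 31.1
-2 [579.7 232.1]
slide [-0.0203, 0.0514, 0.0] roll 45.1 now ang -132.1 j6 -1.28 t 31.1
```

Call:
{"api": "carry_out", "payload": {
  "slide": [
    [0, 0.0, 0.004],
    [0, 0.0105, 0.004],
    [-0.002, 0.02, 0.004],
    [-0.0053, 0.0293, 0.004],
    [-0.0097, 0.038, 0.004],
    [-0.0146, 0.045, 0.004],
    [-0.0186, 0.0497, 0.004],
    [-0.0215, 0.0525, 0.004]
  ],
  "roll": [0, 7, 15, 23, 31, 38, 43, 43],
  "claw": [0.025, 0.025, 0.025, 0.025, 0.025, 0.025, 0.025, 0.025]
}}

```text
clock: 32.05
position: [579.8, 232.2, 257.6]
ee_rot: [-0.044, 0.999, -0.002, -0.001]
contact_force: [6.2, -14.0, -0.8]
gripper_width: 25.1
grasp_force: 7.3
```

Call:
{"api": "carry_out", "payload": {
  "slide": [
    [0, 0, 0],
    [0, 0, 0],
    [0, -0.003, 0],
    [0, -0.003, -0.04],
    [0, -0.003, -0.09],
    [0.02, -0.003, -0.09],
    [0.02, -0.003, -0.09]
  ],
  "roll": [0, 0, 0, 0, 0, 0, 0],
  "claw": [0.025, 0.025, 0.034, 0.034, 0.034, 0.034, 0.034]
}}

```text
clock: 32.92
position: [558.8, 228.9, 348.5]
ee_rot: [-0.044, 0.999, 0.001, 0.0]
contact_force: [0.3, 0.2, 0.9]
gripper_width: 33.7
grasp_force: 0.0
```

```bash
python3 -c "
from h import *
p,T,C=lever((649.6,235.5)); save(p,'w13.png'); print(loc(0,0)); go(*loc(-45,-10),420,4.8)
"
```

```text
lever 2533 px [281. 254.] [582.4 229.4] [65.7 20. ] ang 4.7 open -0.1 z 103.5
[518.  60.]
slide [0.1009, -0.1746, -0.0722] roll 0.2 now ang -175.0 j6 -2.14 t 33.0
```

The valve is shut (-0.1°). Next I look at the tray again before picking.

Call:
{"api": "carry_out", "payload": {
  "slide": [
    [0.03, -0.05, -0.06],
    [0.06, -0.1, -0.07],
    [0.1, -0.15, -0.07],
    [0.1, -0.175, -0.07],
    [0.1, -0.175, -0.07]
  ],
  "roll": [0, 0, 0, 0, 0],
  "claw": [0.045, 0.045, 0.045, 0.045, 0.045]
}}

```text
clock: 33.6
position: [474.8, 44.1, 417.7]
ee_rot: [-0.042, 0.999, 0.0, -0.0]
contact_force: [0.1, -0.4, 0.3]
gripper_width: 45.2
grasp_force: 0.0
```

Run:
```python
from h import *
bar(*loc(-30,-72),34); bar(*loc(-30,70),34); p,T=hub(*loc(35,0),34); save(p,'w14.png')
go(*loc(-50,70),310,4.8)
q,S=shot('scene'); C=cloud(q,S); h=C[...,2]
for k in ((18,29),):
    m=(h>18)&(h<29)&(C[...,0]>290)&(C[...,0]<500)&(C[...,1]>-420)&(C[...,1]<-120)
    n,l,s,c=cv2.connectedComponentsWithStats(m.astype(np.uint8),connectivity=8); 
    for i in range(1,n):
        if s[i,4]>100: r=cv2.minAreaRect(C[l==i][:,:2].astype(np.float32)); print('dish',s[i,4],r)
```

```text
bar 852 [493.  -13.1] [56.1 14.3] ang 4.3 39.5
bar 886 [482.  125.8] [56.6 14.4] ang 1.9 39.4
hub 825 [553.7  63.3] 16.5 [[553.4, 63.1], [32.1, 31.0]] 50.1
slide [0.0066, 0.0801, 0.1073] roll 0.1 now ang -175.1 j6 -1.92 t 33.8
dish 276 ((335.2216796875, -260.28619384765625), (258.0837097167969, 63.81987762451172), 81.33049011230469)
dish 149 ((456.8800354003906, -292.36212158203125), (213.32858276367188, 35.32592010498047), 78.67106628417969)
```

```bash
python3 -c "
from h import *
go(493.2,-13.2,226,4.5)"
```

```text
slide [-0.0122, -0.0611, 0.1912] roll 0.5 now ang -175.0 j6 -1.92 t 33.8
```

Call:
{"api": "carry_out", "payload": {
  "slide": [
    [-0.012, -0.04, 0.04],
    [-0.012, -0.061, 0.09],
    [-0.012, -0.061, 0.14],
    [-0.012, -0.061, 0.14],
    [-0.012, -0.061, 0.14]
  ],
  "roll": [0.5, 0.5, 0.5, 0.5, 0.5],
  "claw": [0.045, 0.045, 0.045, 0.045, 0.045]
}}

```text
clock: 34.42
position: [493.7, -12.9, 279.1]
ee_rot: [-0.04, 0.999, -0.0, 0.001]
contact_force: [-0.4, 0.7, -0.6]
gripper_width: 44.8
grasp_force: 0.0
```

```bash
python3 -c "
from h import *
bar(493,-13,34); go(493.2,-13.2,226,4.5)"
```

```text
bar 2441 [493.3 -13.3] [57.1 14. ] ang 5.0 39.6
slide [0.0008, -0.0002, 0.0537] roll 0.0 now ang -175.5 j6 -1.8 t 34.5
```

Call:
{"api": "carry_out", "payload": {
  "slide": [
    [0, 0, 0.03],
    [0, 0, 0.053],
    [0, 0, 0.053],
    [0, 0, 0.053],
    [0, 0, 0.053],
    [0, 0, 0.053],
    [0, 0, 0.053]
  ],
  "roll": [0, 0, 0, 0, 0, 0, 0],
  "claw": [0.045, 0.045, 0.045, 0, 0, 0, 0]
}}

```text
clock: 35.35
position: [493.2, -13.5, 226.6]
ee_rot: [-0.039, 0.999, 0.0, 0.002]
contact_force: [-2.0, 0.5, 6.7]
gripper_width: 12.6
grasp_force: 60.9
```

Call:
{"api": "carry_out", "payload": {
  "slide": [
    [0, 0, -0.03],
    [0, 0, -0.08],
    [0, 0, -0.11],
    [0, 0, -0.11]
  ],
  "roll": [0, 0, 0, 0],
  "claw": [0, 0, 0, 0]
}}

```text
clock: 35.85
position: [492.8, -13.8, 337.8]
ee_rot: [-0.039, 0.999, 0.001, 0.004]
contact_force: [-0.7, -0.3, -2.6]
gripper_width: 12.8
grasp_force: 59.9
```

```bash
python3 -c "
from h import *
go(386,-338,335,-3)"
```

```text
slide [0.1316, -0.315, 0.0014] roll 7.4 now ang -175.6 j6 -1.8 t 35.9
```

Call:
{"api": "carry_out", "payload": {
  "slide": [
    [0.02, -0.05, 0],
    [0.04, -0.1, 0],
    [0.06, -0.15, 0],
    [0.08, -0.2, 0],
    [0.1, -0.24, 0],
    [0.12, -0.28, 0],
    [0.131, -0.315, 0],
    [0.131, -0.315, 0]
  ],
  "roll": [1, 2, 3, 4, 5, 6, 7.4, 7.4],
  "claw": [0, 0, 0, 0, 0, 0, 0, 0]
}}

```text
clock: 36.85
position: [385.0, -339.5, 333.2]
ee_rot: [0.028, 1.0, 0.001, -0.001]
contact_force: [-0.3, 0.0, -1.0]
gripper_width: 12.3
grasp_force: 59.8
```

Run:
```python
from h import *
p,T=shot('wrist'); save(p,'w15.png'); C=cloud(p,T); h=C[...,2]
print(read_state()['gripper_width'],read_state()['position'])
for r in place_of(p,'dish_in'): print(round(r['conf'],2),r['at'],atz(p,T,r['at'],3).round())
m=(h>21)&(h<28)&(C[...,0]>290)&(C[...,0]<500)&(C[...,1]>-420)&(C[...,1]<-120)
n,l,s,c=cv2.connectedComponentsWithStats(m.astype(np.uint8),connectivity=8)
for i in range(1,n):
    if s[i,4]>60: r=cv2.minAreaRect(C[l==i][:,:2].astype(np.float32)); print('dish',s[i,4],c[i].round(),r,cv2.boxPoints(r).round().tolist())
```

```text
12.520407057721298 [ 385.29471531 -338.52572729  333.34648481]
0.66 [367.0, 195.5] [ 389. -266.    3.]
dish 5905 [405. 177.] ((388.3885192871094, -264.89697265625), (255.06338500976562, 145.1490020751953), 87.24352264404297) [[310.0, -389.0], [455.0, -396.0], [467.0, -141.0], [322.0, -134.0]]
```

View pics/w15.png

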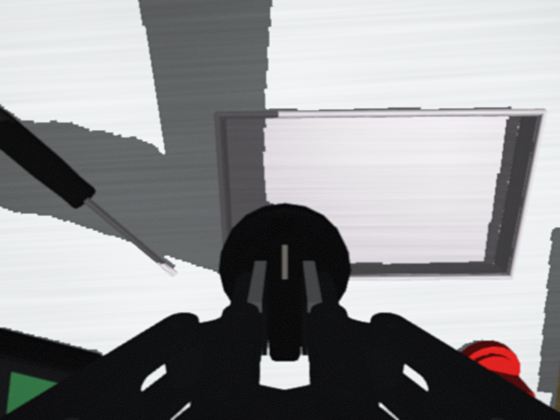

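The dish is empty at (375,190), centred on (389,-265) with a yaw of -2.8°, and the knob hangs over its -y end.

Call:
{"api": "carry_out", "payload": {
  "slide": [
    [0, -0.002, 0.05],
    [0, -0.002, 0.1],
    [0, -0.002, 0.13],
    [0, -0.002, 0.135],
    [0, -0.002, 0.135],
    [0, -0.002, 0.135],
    [0, -0.002, 0.135]
  ],
  "roll": [0, 0, 0, 0, 0, 0, 0],
  "claw": [0, 0, 0, 0, 0, 0.04, 0.04]
}}

```text
clock: 37.83
position: [386.4, -340.1, 201.1]
ee_rot: [0.026, 1.0, -0.001, 0.001]
contact_force: [-1.0, -0.8, -0.2]
gripper_width: 39.9
grasp_force: 0.0
```

Call:
{"api": "carry_out", "payload": {
  "slide": [
    [0, 0, -0.02],
    [0, 0, -0.07],
    [0, 0, -0.13],
    [0, 0, -0.17],
    [0, 0, -0.17]
  ],
  "roll": [0, 0, 0, 0, 0],
  "claw": [0.04, 0.045, 0.045, 0.045, 0.045]
}}

```text
clock: 38.45
position: [386.3, -340.3, 374.5]
ee_rot: [0.026, 1.0, -0.002, 0.005]
contact_force: [0.4, -0.6, -0.1]
gripper_width: 45.3
grasp_force: 0.0
```

```bash
python3 -c "
from h import *
go(470,125.8,310,2)"
```

```text
slide [-0.0589, 0.4701, 0.063] roll -5.0 now ang 177.0 j6 -1.22 t 38.5
```

Call:
{"api": "carry_out", "payload": {
  "slide": [
    [-0.007, 0.06, 0],
    [-0.015, 0.12, 0],
    [-0.022, 0.18, 0],
    [-0.03, 0.24, 0],
    [-0.038, 0.3, 0],
    [-0.045, 0.36, 0.01],
    [-0.052, 0.42, 0.03],
    [-0.059, 0.47, 0.06]
  ],
  "roll": [-5, -5, -5, -5, -5, -5, -5, -5],
  "claw": [0.045, 0.045, 0.045, 0.045, 0.045, 0.045, 0.045, 0.045]
}}

```text
clock: 39.45
position: [469.2, 128.4, 309.6]
ee_rot: [-0.018, 1.0, 0.001, 0.001]
contact_force: [1.2, -0.2, 0.6]
gripper_width: 45.3
grasp_force: 0.0
```

Call:
{"api": "carry_out", "payload": {
  "slide": [
    [0, 0, 0],
    [0, 0, 0]
  ],
  "roll": [0, 0],
  "claw": [0.045, 0.045]
}}

```text
clock: 39.7
position: [469.0, 126.1, 309.2]
ee_rot: [-0.018, 1.0, -0.0, -0.001]
contact_force: [-0.0, -0.3, -0.0]
gripper_width: 45.2
grasp_force: 0.0
```

```bash
python3 -c "
from h import *
bar(482,126,34); go(482,126,228,2)"
```

```text
bar 566 [470.8  82.7] [32.5 10.4] ang -1.9 39.3
slide [-0.0129, -0.0001, 0.0818] roll -0.0 now ang -178.0 j6 -2.13 t 39.8
```

The knob seems to have been knocked, so I measure again.

```bash
python3 -c "
from h import *
p,T=bar(470,78,34,45); hub(553,63,34); save(p,'w16.png')
go(470,78,350,0)"
```

```text
bar 2018 [458.8  80.2] [56.8 14.4] ang 3.8 39.5
hub 0 [0. 0.] 0.0 [[0.0, 0.0], [0.0, 0.0]] nan
slide [0.0008, -0.0473, -0.0397] roll 1.9 now ang -178.1 j6 -2.13 t 39.9
  return _methods._mean(a, axis=axis, dtype=dtype,
  ret = ret.dtype.type(ret / rcount)
```

View pics/w16.png

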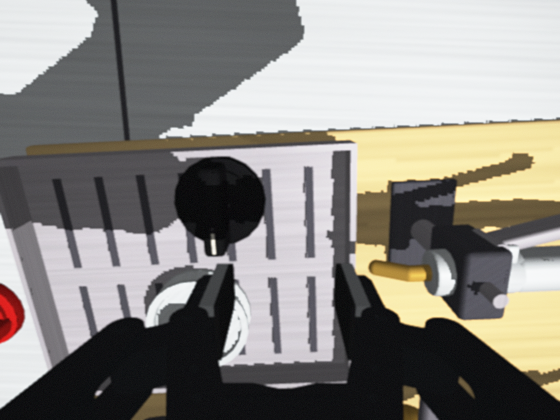

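The knob was knocked to (220,200) but still stands in the tray. I'll pick it up there.

```bash
python3 -c "
from h import *
go(460,80.2,228,3.8)"
```

```text
slide [0.0108, -0.0448, 0.0823] roll -1.9 now ang -178.1 j6 -2.13 t 39.9
```

Call:
{"api": "carry_out", "payload": {
  "slide": [
    [0.0108, -0.045, 0.0],
    [0.0108, -0.045, 0.02],
    [0.0108, -0.045, 0.06],
    [0.0108, -0.045, 0.08],
    [0.0108, -0.045, 0.08],
    [0.0108, -0.045, 0.08],
    [0.0108, -0.045, 0.08],
    [0.0108, -0.045, 0.08]
  ],
  "roll": [-1.9, -1.9, -1.9, -1.9, -1.9, -1.9, -1.9, -1.9],
  "claw": [0.045, 0.045, 0.045, 0.045, 0.045, 0, 0, 0]
}}

```text
clock: 40.85
position: [460.6, 81.1, 231.2]
ee_rot: [-0.034, 0.999, 0.0, 0.001]
contact_force: [-0.6, -0.9, 6.0]
gripper_width: 12.6
grasp_force: 61.0
```

Call:
{"api": "carry_out", "payload": {
  "slide": [
    [0, 0, 0],
    [0, 0, -0.03],
    [0, 0, -0.08],
    [0, 0, -0.11],
    [0, 0, -0.11]
  ],
  "roll": [0, 0, 0, 0, 0],
  "claw": [0, 0, 0, 0, 0]
}}

```text
clock: 41.48
position: [460.4, 81.2, 342.5]
ee_rot: [-0.034, 0.999, 0.002, 0.003]
contact_force: [0.2, 0.0, -1.3]
gripper_width: 12.3
grasp_force: 60.0
```

```bash
python3 -c "
from h import *
go(392.3,-189,340,-2.8)"
```

```text
slide [0.0865, -0.2649, 0.0011] roll 6.7 now ang -176.1 j6 -2.03 t 41.5
```

Call:
{"api": "carry_out", "payload": {
  "slide": [
    [0.015, -0.045, 0],
    [0.03, -0.09, 0],
    [0.045, -0.135, 0],
    [0.06, -0.18, 0],
    [0.075, -0.225, 0],
    [0.086, -0.265, 0],
    [0.086, -0.265, 0],
    [0.086, -0.265, 0]
  ],
  "roll": [1, 2, 3, 4, 5, 6.7, 6.7, 6.7],
  "claw": [0, 0, 0, 0, 0, 0, 0, 0]
}}

```text
clock: 42.48
position: [392.1, -189.2, 338.8]
ee_rot: [0.025, 1.0, 0.0, -0.001]
contact_force: [-0.3, 0.6, -1.9]
gripper_width: 12.7
grasp_force: 60.0
```

Run:
```python
from h import *
p,T=bar(386,-340,3); save(p,'w17.png'); print(read_state()['gripper_width']); go(392.3,-189,201.5,-2.8)
# held bar height relative to tips
```

```text
bar 1464 [ 386.7 -339. ] [14.7 56.7] ang -2.9 39.2
12.224427872812422
slide [-0.0002, -0.0002, 0.1376] roll 0.0 now ang 177.2 j6 -1.55 t 42.5
```

Call:
{"api": "carry_out", "payload": {
  "slide": [
    [0, 0, 0.05],
    [0, 0, 0.1],
    [0, 0, 0.13],
    [0, 0, 0.138],
    [0, 0, 0.138],
    [0, 0, 0.138],
    [0, 0, 0.138]
  ],
  "roll": [0, 0, 0, 0, 0, 0, 0],
  "claw": [0, 0, 0, 0, 0, 0.04, 0.04]
}}

```text
clock: 43.4
position: [392.9, -189.2, 202.6]
ee_rot: [0.024, 1.0, -0.0, 0.001]
contact_force: [1.1, 0.0, 0.6]
gripper_width: 40.1
grasp_force: 0.0
```

Call:
{"api": "carry_out", "payload": {
  "slide": [
    [0, 0, -0.02],
    [0, 0, -0.07],
    [0, 0, -0.13],
    [0, 0, -0.17],
    [0, 0, -0.17]
  ],
  "roll": [0, 0, 0, 0, 0],
  "claw": [0.04, 0.045, 0.06, 0.06, 0.06]
}}

```text
clock: 44.02
position: [392.8, -189.4, 375.7]
ee_rot: [0.024, 1.0, -0.001, 0.005]
contact_force: [0.2, -0.1, 0.4]
gripper_width: 60.2
grasp_force: 0.0
```

```bash
python3 -c "
from h import *
go(530,62,340,4.8)"
```

```text
slide [-0.1245, 0.2578, 0.0367] roll -7.6 now ang 177.2 j6 -1.55 t 44.0
```

Call:
{"api": "carry_out", "payload": {
  "slide": [
    [-0.025, 0.05, 0],
    [-0.05, 0.1, 0],
    [-0.075, 0.15, 0],
    [-0.1, 0.2, 0.01],
    [-0.124, 0.258, 0.035],
    [-0.124, 0.258, 0.035],
    [-0.124, 0.258, 0.035],
    [-0.124, 0.258, 0.035]
  ],
  "roll": [-2, -4, -6, -7.6, -7.6, -7.6, -7.6, -7.6],
  "claw": [0.065, 0.065, 0.065, 0.065, 0.065, 0.065, 0.065, 0.065]
}}

```text
clock: 45.02
position: [528.3, 61.4, 337.0]
ee_rot: [-0.041, 0.999, 0.0, 0.0]
contact_force: [-0.3, -0.2, -0.4]
gripper_width: 65.0
grasp_force: 0.0
```

```bash
python3 -c "
from h import *
hub(553,63,34); go(553.5,63,236)"
```

```text
hub 1575 [553.6  63.4] 16.3 [[553.7, 63.5], [32.2, 30.9]] 50.1
slide [-0.0251, -0.0004, 0.1013] roll 0 now ang -175.3 j6 -1.91 t 45.1
```

Call:
{"api": "carry_out", "payload": {
  "slide": [
    [-0.0255, 0, 0.03],
    [-0.0255, 0, 0.07],
    [-0.0255, 0, 0.1],
    [-0.0255, 0, 0.1],
    [-0.0255, 0, 0.1],
    [-0.0255, 0, 0.1],
    [-0.0255, 0, 0.1],
    [-0.0255, 0, 0.1]
  ],
  "roll": [0, 0, 0, 0, 0, 0, 0, 0],
  "claw": [0.065, 0.065, 0.065, 0.065, 0.065, 0, 0, 0]
}}

```text
clock: 46.08
position: [554.6, 64.5, 238.5]
ee_rot: [-0.042, 0.999, 0.0, 0.001]
contact_force: [-1.3, 0.0, 5.9]
gripper_width: 29.9
grasp_force: 59.0
```

Call:
{"api": "carry_out", "payload": {
  "slide": [
    [0, 0, 0],
    [0, 0, -0.03],
    [0, 0, -0.07],
    [0, 0, -0.1],
    [0, 0, -0.1]
  ],
  "roll": [0, 0, 0, 0, 0],
  "claw": [0, 0, 0, 0, 0]
}}

```text
clock: 46.7
position: [554.4, 64.7, 339.1]
ee_rot: [-0.042, 0.999, 0.001, 0.003]
contact_force: [-0.5, 0.8, -2.8]
gripper_width: 29.8
grasp_force: 59.7
```

```bash
python3 -c "
from h import *
go(389.5,-264.5,345,-2.8)"
```

```text
slide [0.192, -0.3141, -0.0076] roll 7.6 now ang -175.2 j6 -1.89 t 46.7
```

Call:
{"api": "carry_out", "payload": {
  "slide": [
    [0.025, -0.04, -0.008],
    [0.055, -0.09, -0.008],
    [0.085, -0.14, -0.008],
    [0.115, -0.19, -0.008],
    [0.145, -0.24, -0.008],
    [0.17, -0.28, -0.008],
    [0.192, -0.314, -0.008],
    [0.192, -0.314, -0.008]
  ],
  "roll": [1, 2, 3, 4, 5, 6, 7.6, 7.6],
  "claw": [0, 0, 0, 0, 0, 0, 0, 0]
}}

```text
clock: 47.7
position: [387.3, -265.9, 342.8]
ee_rot: [0.027, 1.0, 0.001, -0.002]
contact_force: [0.1, -0.8, -2.6]
gripper_width: 30.0
grasp_force: 60.2
```

Call:
{"api": "carry_out", "payload": {
  "slide": [
    [0, 0, 0],
    [0, 0, 0]
  ],
  "roll": [0, 0],
  "claw": [0, 0]
}}

```text
clock: 47.95
position: [389.6, -263.8, 344.2]
ee_rot: [0.024, 1.0, 0.0, -0.0]
contact_force: [-0.5, -0.8, -2.7]
gripper_width: 30.0
grasp_force: 60.2
```

Run:
```python
from h import *
p,T=bar(386.7,-339,3,45); bar(393,-189,3,45); save(p,'w18.png'); print(read_state()['gripper_width']); go(389.5,-264.5,208.5,-2.8)
```

```text
bar 1259 [ 387.1 -339.6] [14.9 57.2] ang -3.0 39.5
bar 1191 [ 390.8 -188.5] [14.5 55.7] ang -3.8 39.4
30.036942803470104
slide [0.0002, -0.0008, 0.136] roll 0.1 now ang 177.3 j6 -1.37 t 48.0
```

View pics/w18.png

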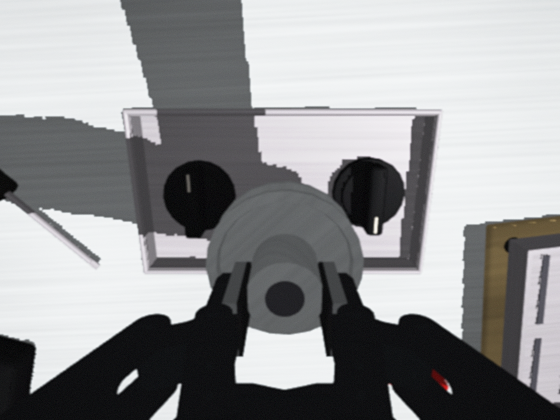

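The knobs stand at (200,197) and (367,192), with a gap that leaves the pulley about 5 mm each side. I'll lower it.

Call:
{"api": "carry_out", "payload": {
  "slide": [
    [0, -0.0005, 0.05],
    [0, -0.0005, 0.1],
    [0, -0.0005, 0.125],
    [0, -0.0005, 0.135],
    [0, -0.0005, 0.135],
    [0, -0.0005, 0.135],
    [0, -0.0005, 0.135],
    [0, -0.0005, 0.135]
  ],
  "roll": [0, 0, 0, 0, 0, 0, 0, 0],
  "claw": [0, 0, 0, 0, 0, 0, 0.044, 0.044]
}}

```text
clock: 49.05
position: [389.7, -265.2, 210.8]
ee_rot: [0.024, 1.0, -0.0, 0.001]
contact_force: [-0.2, 0.1, -0.6]
gripper_width: 44.1
grasp_force: 0.0
```

Call:
{"api": "carry_out", "payload": {
  "slide": [
    [0, 0, -0.02],
    [0, 0, -0.07],
    [0, 0, -0.13],
    [0, 0, -0.19],
    [0.0, 0, -0.22],
    [0.0, 0, -0.22]
  ],
  "roll": [0, 0, 0, 0, 0, 0],
  "claw": [0.044, 0.044, 0.05, 0.05, 0.05, 0.05]
}}

```text
clock: 49.8
position: [389.2, -265.1, 433.2]
ee_rot: [0.024, 1.0, -0.001, 0.004]
contact_force: [1.1, 0.9, -1.0]
gripper_width: 50.2
grasp_force: 0.0
```

Run:
```python
from h import *
bar(386.7,-339,3,45); bar(391,-189,3,45); p,T=hub(389,-264,3); save(p,'w19.png')
for t in ('knob_a','pulley'):
    for r in place_of(p,t): print(t,round(r['conf'],2),atz(p,T,r['at'],3).round())
```

```text
bar 764 [ 387.1 -339.4] [14.3 56.9] ang -3.2 39.5
bar 701 [ 390.9 -188.4] [14.3 55.9] ang -3.9 39.4
hub 774 [ 389.4 -264.8] 16.2 [[389.3, -264.7], [30.6, 32.1]] 50.0
knob_a 0.91 [ 579. -139.    3.]
knob_a 0.62 [ 386. -339.    3.]
pulley 0.67 [ 388. -264.    3.]
```

View pics/w19.png

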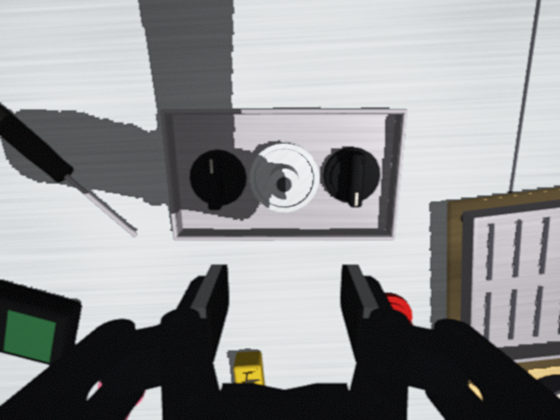

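All three parts stand in the dish at (217,180), (284,178) and (350,175), at the right heights. The valve was measured shut and the gripper is clear of everything, so I hand in.

```bash
python3 -c "
from bench import *
print(job_done())"
```

```text
the job is handed in; nothing more can be done
None
```

I handed in the job at about 50 s: both black knobs and the pulley stand in the steel dish, after the valve was opened half way (43°), the trigger held in for over two seconds and released, and the valve shut (-0.1°); the hand-in call returned no verdict.

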